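# File a medicine carton into a sprung collection tray

## Robot

A 6-joint arm with a two-finger parallel gripper is mounted at the origin on a cart in front of the work surface, level with it; the furniture and walls round the work are solid. World frame = base frame: x ahead of the robot, y to its left, z up, the work surface at z = 0. Lengths are in mm, angles in rad, forces in N, time in s.
With the tool pointing down it reaches from about 350 to 975 mm from the base axis. Payload 7.1 kg.
Tool frame: the origin (TCP) lies on the mounting face of the last link; the fingertips stand 182 mm ahead of it and the grasp point (between the pads) lies 163 mm ahead of it; z points along the fingers, y is the direction in which the jaws open and shut (so a half turn about z gives the same grasp; the last joint's range is limited). The gripper opens to 88 mm and grips with 3 to 60 N. Pads are 20 mm wide; open, the fingers measure 115 mm over their backs; the gripper's body (75 mm by 178 mm) begins 61 mm behind the grasp point.
Start: joints at [-1.239, 0.423, 1.63, -0, 1.089, -0.019], TCP at [214.798, -586.914, 404.675] pointing down, gripper open.
Joint ranges: [-3, 3], [-0.9, 2.11], [0.09, 2.58], [-1.31, 4.45], [0.11, 2.69], [-2.54, 2.54]. Speed limits (rad/s): [2.39, 2.39, 3.01, 3.14, 3.14, 3.14].

## Interface

Orientations are given as a rotation vector (axis times angle).
In Python, from workcell import ctrl, optics, nets gives the robot as it stands.
- The arm moves only by the tool send_rows, never from a script. Its argument "rows" is a list of rows, each an object with "offset": the shift along the tool's x, y, z in m, a list of three; "twist": the turn, a rotation vector about the tool's x, y, z in degrees, a list of three. A call has exactly 5 rows; each row shifts and turns the pose as measured when the row begins, along the tool's axes as they then stand; what a row does not reach is not made up. A row lasts 1/12 s, in which the tool goes at most 41.7 mm and 7.16 degrees, less where a joint would pass 70% of its speed; a pose out of reach is approached as far as the arm can. A call is refused whole if a number of a shift passes 0.0417 or a number of a turn 7.16, either way. A call with a gripper value outside its range is refused whole. "gripper" is the finger opening in m, from 0 to 0.0878, set as the call begins (left out, the last holds). The fingers move at their own pace and stop on an object; the grip force is fixed at half the most. Time passes only in rows, so rows that do not move let the fingers close, or fill a call up. It gives the time, the measured TCP pose, the force and the opening at its end, in the units of the state.
- ctrl.get_obs(): the state, without advancing time (a new reading comes with each control period).
- optics.get_image(name): name is "side" or "top"; returns (picture, depth): 420x560x3 uint8, blue, green, red; 420x560 float32, mm along the optical axis (not along the pixel's ray), 0 where there is no reading.
- optics.camera_info(name): a dict with "K" (3x3 intrinsics, pixels), "pose" (4x4, takes a point from camera to world coordinates). Camera axes: x right, y down, z forward; pixel columns grow to the right and rows downward; lengths in mm; the calibration is good to about 2 mm. A picture is of the moment at which its call begins. camera_info takes no time and is no camera call.
- ctrl.close_job(): hands the job in, once; it reports no verdict.
Trained networks look in the newest picture that a camera, given by its name, has taken for a name from the list of things; names that differ only in an ending like _2 or _b are one class to them, and where a whole thing is asked for, a point or a joint stands for the part that bears it (a point fixed in the world has none). Each returns a list of dicts, best first, with "conf" (0 to 1); they miss things now and then, are a little off and sometimes report something else, mostly with a low value. They report only what shows in the picture. A call takes as long as a camera call. They do not tell look-alikes from the thing itself.
- nets.spot_in(camera, label): "extent" ([left, top, right, bottom] in pixels, round what is visible of it).
- nets.spot_point(camera, label): "position" ([column, row] in pixels: a listed point, or the origin of a listed thing).
The state is a dict: "t": time; "qpos": joint angles; "qvel": joint speeds; "joint_torque": joint torques, N m; "ee_pos": TCP position; "orientation": TCP orientation; "ft_force": force on the tool from outside, world axes, zero at the start; "moment": the same for the moment, N m; "width": finger opening in mm.
Only numpy, scipy, OpenCV 4.12 (cv2) and the standard library are available. Lean on these libraries where they do the work, as an engineer would, in place of code of your own. Each camera call takes 0.05 s, during which the arm holds its last target. There are 200 camera calls.

## Task

The loose carton is due to be handed out third: file it into the row in the white tray, in the narrow gap between the second and third cartons, easing the gap open against the sprung follower and pushing it down until it stands flat on the tray floor, upright and in line with the others. Keep the row in order with every carton standing on the floor, do not crush its neighbours, and leave the lilac-capped bottle, the small amber bottle and the red-lidded pot beside the tray where they are.

Things in the scene. Friction and masses are not known exactly. Their poses are not given: they have to be found in the camera images.
- tray: White tray 330 x 70 mm, fixed. Origin at worktop height under the middle of the free place; x along the row, from the clear front plate (inner face x = -100 mm, 110 mm high) to the follower, roughly towards the robot. Floor 4 mm up; side rails 24 mm high, 54 mm apart inside. Row: two cartons at the plate, a gap of 12 to 15 mm, two cartons at the follower; their tops 126 mm above the worktop.
- place (a point): Point on the tray floor in the middle of the place where the loose carton belongs (4 mm above the tray's origin). Axes as the tray's. The neighbours grip the carton on its way down: pressing it home can take up to about 15 N.
- follower (a joint): Grey upright plate behind the row (50 mm wide, top 120 mm above the worktop), slides along the tray's x. 0 m = at its front stop (face at tray x = +76 mm), grows as it is pushed back, at most 0.075; 0.024 with five cartons in the row. A spring pushes it forward with 3.5 to 4.5 N, so the gap closes again when nothing holds it open.
- front_1: White-green-blue folding carton 40 (x) x 46 (y) x 122 (z) mm, about 0.1 kg, standing upright; origin at the centre of its underside, z up. In the tray row with its 40 mm side along the row, its 46 mm side across. First in the row, at the clear front plate.
- front_2: White-green-blue folding carton 40 (x) x 46 (y) x 122 (z) mm, about 0.1 kg, standing upright; origin at the centre of its underside, z up. In the tray row with its 40 mm side along the row, its 46 mm side across. Second in the row, just before the gap.
- back_1: White-green-blue folding carton 40 (x) x 46 (y) x 122 (z) mm, about 0.1 kg, standing upright; origin at the centre of its underside, z up. In the tray row with its 40 mm side along the row, its 46 mm side across. Third in the row, just behind the gap.
- back_2: White-green-blue folding carton 40 (x) x 46 (y) x 122 (z) mm, about 0.1 kg, standing upright; origin at the centre of its underside, z up. In the tray row with its 40 mm side along the row, its 46 mm side across. Last in the row, at the follower.
- new_carton: White-green-blue folding carton 40 (x) x 46 (y) x 122 (z) mm, about 0.1 kg, standing upright; origin at the centre of its underside, z up. The loose one, on the worktop left or right of the tray, to be filed. Too thick for the gap as it stands: held leaning towards the follower, its lower edge goes into the gap first. Gripped across its 46 mm sides, the fingers stay clear of its neighbours.
- syrup: White bottle with lilac cap, diameter 52 mm, 134 mm high, origin at the centre of its underside. On the other side of the tray from the loose carton; leave it alone.
- amber: Small amber bottle with white cap, diameter 38 mm, 76 mm high, origin at the centre of its underside, at the right behind the work; leave it alone.
- pot: White pot with red lid, diameter 70 mm, 37 mm high, origin at the centre of its underside, at the left behind the work; leave it alone.
Things that resemble listed ones, but are neither listed nor needed, are in the scene too. Leave any turquoise or yellow look-alike of the new_carton alone.

How it is judged (in metres and radians):
At the end, for the whole second after the job is handed in: Loose carton released, at rest on the tray floor (3.5 mm), upright (0.06 rad), within 8 mm along and 7 mm across of its place, in line (0.12 rad); all five in order with neighbours' centres 37 to 47 mm apart, the others upright on the floor; follower pushed back over 17 mm (z of new_carton in the frame of tray between 0.001 and 0.0075 m and x of new_carton in the frame of place between -0.008 and 0.008 m and y of new_carton in the frame of place between -0.007 and 0.007 m and angle between the x axis of new_carton and the x axis of tray, either way round below 0.12 rad and value of joint follower above 0.017 m and x of front_2 in the frame of tray below -0.03 m and x of back_1 in the frame of tray above 0.03 m and angle between each of front_1, front_2, new_carton, back_1, back_2's own z axis and vertical below 0.06 rad and linear speed of each of front_1, front_2, new_carton, back_1, back_2 below 0.02 m/s and z of each of front_1, front_2, back_1, back_2 in the frame of tray below 0.0075 m and horizontal distance between front_2 and front_1 between 0.037 and 0.047 m and horizontal distance between new_carton and front_2 between 0.037 and 0.047 m and horizontal distance between back_1 and new_carton between 0.037 and 0.047 m and horizontal distance between back_2 and back_1 between 0.037 and 0.047 m); the robot touches nothing.
It fails at once if a bottle or the pot is moved more than 15 mm (distance of any of syrup, amber, pot from where it was at the start of the episode above 0.015 m).
It fails at once if a carton of the row is knocked over or leaves the tray (leans more than 0.5 rad or rises more than 35 mm) (angle between any of front_1, front_2, back_1, back_2's own z axis and vertical above 0.5 rad or z of any of front_1, front_2, back_1, back_2 in the frame of tray above 0.039 m).
It fails at once if a neighbour is crushed: more than 70 N between the loose carton and the second or third carton (contact force between new_carton and front_2 above 70 N or contact force between new_carton and back_1 above 70 N).
It also fails if it takes over 54 s, if anything falls off the work surface, if the arm or the gripper's body presses on something with over 40 N, if the wrist force passes 120 N, or if a joint passes its speed limit or range.

## Working session

There is one attempt and no reset: what is moved stays moved. The work goes in short steps, Python scripts to look and compute and a tool call to move; the robot and the scene stay as the last step left them, time stands still between calls to the robot, and variables do not carry over. Pictures are saved under pics/ and viewed, about 8 in all and at most 12, crops included, and the job is handed in when it is done.

Besides the shell and the picture viewer there is one more tool, called after "Request:" as name([rows], argument=value, ...), one row to a line, values as JSON. send_rows: Moves the arm, as the interface text tells. Its arguments: {"type":"object","properties":{"rows":{"type":"array"},"gripper":{"type":"number"}},"required":["rows"]}

```bash
ls; mkdir -p pics
cat > h.py <<'E'
import numpy as np, cv2
from scipy.spatial.transform import Rotation as R
from workcell import ctrl, optics, nets
def world(cam,d,u,v,depth=None):
    c=optics.camera_info(cam);K=np.array(c["K"]);P=np.array(c["pose"])
    z=d[int(round(v)),int(round(u))] if depth is None else depth
    p=np.array([(u-K[0,2])/K[0,0]*z,(v-K[1,2])/K[1,1]*z,z,1]);return (P@p)[:3]
def cloud(cam,d):
    c=optics.camera_info(cam);K=np.array(c["K"]);P=np.array(c["pose"])
    v,u=np.mgrid[:d.shape[0],:d.shape[1]]
    p=np.stack([(u-K[0,2])/K[0,0]*d,(v-K[1,2])/K[1,1]*d,d],-1)
    return p@P[:3,:3].T+P[:3,3]
E
python3 - <<'E'
from h import *
o=ctrl.get_obs();print(o)
for c in("top","side"):
    im,d=optics.get_image(c);cv2.imwrite(f"pics/{c}0.png",im);np.save(f"{c}0.npy",d)
    i=optics.camera_info(c);print(c,np.round(i["K"],1).tolist(),np.round(i["pose"],3).tolist())
    for n in("new_carton","tray","follower","syrup"):
        print(n,[(np.round(x["extent"]).tolist(),round(x["conf"],2)) for x in nets.spot_in(c,n)])
    print("place",[(np.round(x["position"]).tolist(),round(x["conf"],2)) for x in nets.spot_point(c,"place")])
a=[cv2.imread(f"pics/{c}0.png") for c in("top","side")]
E
```

```text
pics
{'t': 0.0, 'qpos': array([-1.23899286e+00,  4.23846905e-01,  1.63065856e+00, -1.88730427e-05,
        1.08862804e+00, -1.90104604e-02]), 'qvel': array([ 0.00095147, -0.00037119,  0.00088594,  0.00109654, -0.00131441,
       -0.00052319]), 'joint_torque': array([ 1.86118043e-03, -5.44620788e+01, -2.73661172e+01,  6.44919556e-02,
        2.28553283e-02, -1.22410888e-04]), 'ee_pos': array([ 214.71712213, -586.67259994,  403.91005767]), 'orientation': array([-3.09188825e+00, -5.47984179e-01,  4.02736064e-04]), 'ft_force': array([-0.40796801, -0.44815947,  0.56548406]), 'moment': array([-0.02950051,  0.04346025, -0.01042641]), 'width': 88.15796056394171}
top [[413.7, 0.0, 289.0], [0.0, 413.7, 210.8], [0.0, 0.0, 1.0]] [[-0.012, -0.994, 0.109, 435.776], [-1.0, 0.01, -0.015, 51.148], [0.014, -0.109, -0.994, 982.054], [0.0, 0.0, 0.0, 1.0]]
new_carton [([164.0, 266.0, 201.0, 291.0], 0.91), ([150.0, 217.0, 188.0, 240.0], 0.89), ([402.0, 230.0, 447.0, 251.0], 0.71), ([100.0, 197.0, 153.0, 229.0], 0.68)]
tray [([292.0, 148.0, 342.0, 302.0], 0.64)]
follower [([308.0, 234.0, 335.0, 256.0], 0.79)]
syrup [([403.0, 230.0, 445.0, 253.0], 0.56)]
place [([316.0, 205.0], 0.77)]
side [[442.1, 0.0, 278.6], [0.0, 442.1, 209.1], [0.0, 0.0, 1.0]] [[-0.961, -0.161, 0.225, 332.001], [-0.277, 0.583, -0.764, 822.421], [-0.008, -0.796, -0.605, 661.495], [0.0, 0.0, 0.0, 1.0]]
new_carton [([261.0, 261.0, 286.0, 324.0], 0.81), ([211.0, 291.0, 253.0, 368.0], 0.76), ([315.0, 254.0, 352.0, 322.0], 0.64)]
tray [([241.0, 162.0, 379.0, 224.0], 0.66)]
follower [([322.0, 166.0, 340.0, 212.0], 0.96)]
syrup [([330.0, 120.0, 354.0, 171.0], 0.75)]
place [([287.0, 203.0], 0.58)]
```

View pics/top0.png

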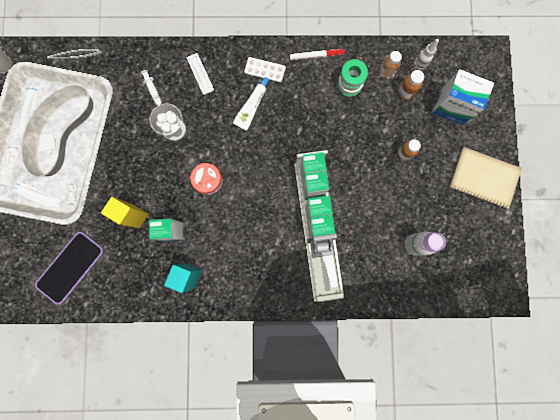

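View pics/side0.png

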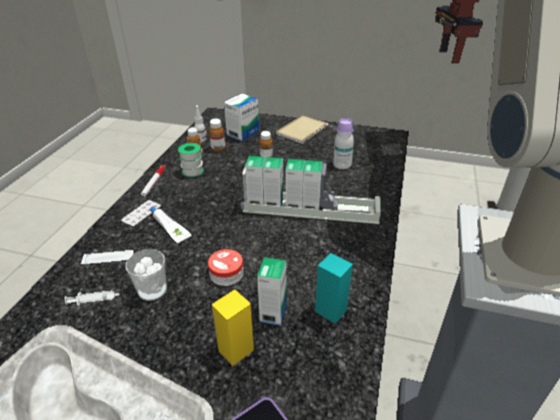

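Run:
```python
from h import *
d=np.load("top0.npy");P=cloud("top",d)
# blobs higher than 100mm
m=((P[...,2]>112)&(P[...,2]<140)&(d>0)).astype(np.uint8)
n,l,s,c=cv2.connectedComponentsWithStats(m)
for i in range(1,n):
    if s[i,4]<80: continue
    q=P[l==i];r=cv2.minAreaRect(q[:,:2].astype(np.float32))
    print(s[i].tolist(),np.round(np.median(q[:,2])),[np.round(x,1).tolist() for x in r[:2]],round(r[2],1))
im=cv2.imread("pics/top0.png");a=cv2.resize(im[180:310,80:220],None,fx=4,fy=4,interpolation=3)
b=cv2.imread("pics/side0.png")[240:380,195:365];b=cv2.resize(b,None,fx=3,fy=3,interpolation=3)
cv2.imwrite("pics/crop.png",cv2.resize(np.hstack([cv2.resize(a,(420,390)),cv2.resize(b,(380,390))]),None,fx=1,fy=1))
```

```text
[297, 150, 32, 43, 881] 125.0 [[615.4, -16.9], [87.2, 63.2]] 6.9
[307, 195, 30, 46, 978] 125.0 [[515.1, -29.8], [90.0, 49.7]] 7.6
[101, 197, 30, 27, 463] 122.0 [[535.7, 400.1], [47.7, 39.9]] 58.2
[149, 218, 24, 21, 450] 122.0 [[496.4, 306.4], [39.9, 45.7]] 3.0
[422, 232, 23, 20, 357] 132.0 [[462.7, -261.7], [38.7, 40.0]] 56.3
[164, 264, 27, 29, 474] 122.0 [[393.6, 269.6], [40.2, 46.6]] 67.1
```

View pics/crop.png

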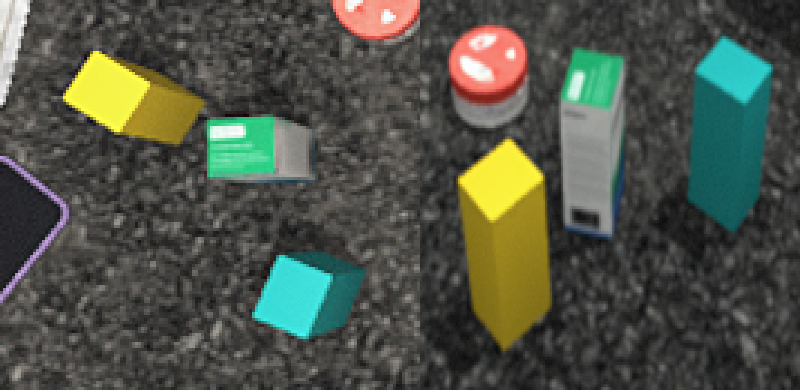

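Candidates in the top view: yellow (125,212), white-green (165,230) and turquoise (182,278). The white-green one matches the description, since it is the same kind as the row and the other two are the look-alikes. The crop confirms it. It stands at about (496, 306), on the pot's side of the tray and opposite the syrup. Next I refine the tray geometry and plan the approach.

```bash
cat >> h.py <<'E'
def goal(gp,yaw,tilt,off=0.163):
    """grasp point (mm), jaw(y) yaw deg, tilt about tool y deg -> TCP pos, R"""
    y=np.deg2rad(yaw);Y=np.array([np.cos(y),np.sin(y),0]);Z=np.array([0,0,-1.]);X=np.cross(Y,Z)
    M=R.from_matrix(np.stack([X,Y,Z],1))*R.from_euler('y',tilt,degrees=True)
    return np.array(gp,float)-M.as_matrix()[:,2]*off*1e3,M
def plan(gp,yaw,tilt,rows=None):
    o=ctrl.get_obs();p=o["ee_pos"];M=R.from_rotvec(o["orientation"])
    tp,T=goal(gp,yaw,tilt);rel=(M.inv()*T).as_rotvec(degrees=True)
    n=rows or int(max(np.ceil(np.linalg.norm(tp-p)/38),np.ceil(np.linalg.norm(rel)/6.5)))
    n=-(-n//5)*5
    print("rows",n,"t",round(o["t"],2),"F",np.round(o["ft_force"],1),"w",round(o["width"],1))
    tw=rel/n
    for k in range(n):
        Mk=M*R.from_rotvec(rel*k/n,degrees=True)
        print(k,np.round(Mk.inv().apply((tp-p)/n)/1e3,4).tolist(),np.round(tw,2).tolist()) if (np.linalg.norm(rel)>4 or k==0) else None
def state():
    o=ctrl.get_obs();M=R.from_rotvec(o["orientation"]).as_matrix()
    g=o["ee_pos"]+163*M[:,2]
    print("t",round(o["t"],2),"grasp",np.round(g,1),"jawyaw",round(np.degrees(np.arctan2(M[1,1],M[0,1])),1),"tilt",round(np.degrees(np.arcsin(M[0,2])),1),"yz",round(M[2,1],3),"F",np.round(o["ft_force"],1),"M",np.round(o["moment"],2),"w",round(o["width"],1))
E
python3 - <<'E'
from h import *
d=np.load("top0.npy");P=cloud("top",d);im=cv2.imread("pics/top0.png")
hsv=cv2.cvtColor(im,cv2.COLOR_BGR2HSV)
roi=(P[...,2]>119)&(P[...,2]<129)&(np.abs(P[...,1]+25)<50)&(P[...,0]>450)&(P[...,0]<680)
a=np.deg2rad(7.4)
ex=-np.array([np.cos(a),np.sin(a)]);ey=np.array([-ex[1],ex[0]])
g=roi&(hsv[...,0]>45)&(hsv[...,0]<85)&(hsv[...,1]>90)
for nm,m in(("all",roi),("green",g)):
    q=P[m][:,:2];s=q@ex;t=q@ey
    print(nm,"h",np.histogram(s,bins=np.arange(-680,-440,6)))
    for lo,hi in((-680,-565),(-565,-440)):
        w=(s>lo)&(s<hi)
        c=q[w];r=cv2.minAreaRect(c.astype(np.float32));print(np.round(r[0],1),np.round(r[1],1),round(r[2],1),"s",np.round(np.percentile(s[w],[0,2,98,100]),1),"t",np.round(np.percentile(t[w],[1,50,99]),1))
# syrup/pot etc and place detection
print("place top",world("top",d,316,205,None))
m=(P[...,2]>22)&(P[...,2]<27)&(P[...,0]<480)&(P[...,0]>300)&(np.abs(P[...,1]+45)<60)
print("rail",cv2.minAreaRect(P[m][:,:2].astype(np.float32)))
plan([496.4,306.4,150],-87,0)
E
```

```text
all h (array([ 0,  0,  0,  0,  0, 21, 63, 60, 58, 57, 64, 57, 60, 58, 65, 60, 63,
       60, 62, 21,  0, 39, 61, 63, 67, 62, 61, 64, 63, 63, 64, 65, 63, 65,
       61, 48, 17,  0,  0]), array([-680, -674, -668, -662, -656, -650, -644, -638, -632, -626, -620,
       -614, -608, -602, -596, -590, -584, -578, -572, -566, -560, -554,
       -548, -542, -536, -530, -524, -518, -512, -506, -500, -494, -488,
       -482, -476, -470, -464, -458, -452, -446]))
[613.  -17.2] [81.6 46.7] 6.8 s [-646.7 -644.5 -566.4 -565. ] t [ 73.3  95.7 118.7]
[521.5 -28. ] [103.1  48.7] 8.5 s [-564.9 -550.5 -464.3 -461.9] t [ 71.7  94.7 117.4]
green h (array([ 0,  0,  0,  0,  0,  3, 47, 26, 57, 54, 64, 56, 46, 43, 30, 58, 63,
       57, 62, 14,  0, 36, 38, 35, 66, 59, 61, 62, 60, 30, 44, 63, 63, 62,
       53,  0,  0,  0,  0]), array([-680, -674, -668, -662, -656, -650, -644, -638, -632, -626, -620,
       -614, -608, -602, -596, -590, -584, -578, -572, -566, -560, -554,
       -548, -542, -536, -530, -524, -518, -512, -506, -500, -494, -488,
       -482, -476, -470, -464, -458, -452, -446]))
[612.1 -17.8] [7
[... 807 characters left out ...]
0 [0.0192, -0.0322, 0.0037] [0.0, -0.0, 0.68]
11 [0.0188, -0.0324, 0.0037] [0.0, -0.0, 0.68]
12 [0.0184, -0.0326, 0.0037] [0.0, -0.0, 0.68]
13 [0.018, -0.0329, 0.0037] [0.0, -0.0, 0.68]
14 [0.0176, -0.0331, 0.0037] [0.0, -0.0, 0.68]
15 [0.0172, -0.0333, 0.0037] [0.0, -0.0, 0.68]
16 [0.0168, -0.0335, 0.0037] [0.0, -0.0, 0.68]
17 [0.0164, -0.0337, 0.0037] [0.0, -0.0, 0.68]
18 [0.016, -0.0339, 0.0037] [0.0, -0.0, 0.68]
19 [0.0156, -0.0341, 0.0037] [0.0, -0.0, 0.68]
20 [0.0152, -0.0342, 0.0037] [0.0, -0.0, 0.68]
21 [0.0148, -0.0344, 0.0037] [0.0, -0.0, 0.68]
22 [0.0144, -0.0346, 0.0037] [0.0, -0.0, 0.68]
23 [0.014, -0.0348, 0.0037] [0.0, -0.0, 0.68]
24 [0.0135, -0.0349, 0.0037] [0.0, -0.0, 0.68]
```

Request:
send_rows([
  {"offset":[0.0229,-0.0297,0.0025],"twist":[0,0,0.7]},
  {"offset":[0.0225,-0.03,0.0025],"twist":[0,0,0.7]},
  {"offset":[0.0221,-0.0302,0.0025],"twist":[0,0,0.7]},
  {"offset":[0.0218,-0.0305,0.0025],"twist":[0,0,0.7]},
  {"offset":[0.0214,-0.0307,0.0025],"twist":[0,0,0.7]},
], gripper=0.07)

```text
t: 1.02
ee_pos: [271.2, -408.7, 391.6]
orientation: [3.104, 0.436, 0.002]
ft_force: [0.6, 0.4, 0.6]
width: 70.3
```

Request:
send_rows([
  {"offset":[0.021,-0.031,0.0025],"twist":[0,0,0.7]},
  {"offset":[0.0207,-0.0312,0.0025],"twist":[0,0,0.7]},
  {"offset":[0.0203,-0.0315,0.0025],"twist":[0,0,0.7]},
  {"offset":[0.0199,-0.0317,0.0025],"twist":[0,0,0.7]},
  {"offset":[0.0195,-0.032,0.0025],"twist":[0,0,0.7]},
])

```text
t: 1.43
ee_pos: [330.5, -222.7, 378.4]
orientation: [3.114, 0.331, 0.006]
ft_force: [0.7, 0.6, -0.1]
width: 70.1
```

Request:
send_rows([
  {"offset":[0.0192,-0.0322,0.0025],"twist":[0,0,0.7]},
  {"offset":[0.0188,-0.0324,0.0025],"twist":[0,0,0.7]},
  {"offset":[0.0184,-0.0326,0.0025],"twist":[0,0,0.7]},
  {"offset":[0.018,-0.0329,0.0025],"twist":[0,0,0.7]},
  {"offset":[0.0176,-0.0331,0.0025],"twist":[0,0,0.7]},
])

```text
t: 1.85
ee_pos: [391.7, -36.5, 365.8]
orientation: [3.121, 0.227, 0.015]
ft_force: [0.4, -0.8, 0.5]
width: 70.0
```

Request:
send_rows([
  {"offset":[0.0172,-0.0333,0.0025],"twist":[0,0,0.7]},
  {"offset":[0.0168,-0.0335,0.0025],"twist":[0,0,0.7]},
  {"offset":[0.0164,-0.0337,0.0025],"twist":[0,0,0.7]},
  {"offset":[0.016,-0.0339,0.0025],"twist":[0,0,0.7]},
  {"offset":[0.0156,-0.0341,0.0025],"twist":[0,0,0.7]},
])

```text
t: 2.27
ee_pos: [454.2, 151.1, 353.2]
orientation: [3.127, 0.129, 0.023]
ft_force: [0.8, -0.4, 0.0]
width: 70.2
```

```bash
python3 -c "
from h import *
state();plan([496.4,306.4,150],-87,0)"
```

```text
t 2.27 grasp [456.7 149.3 190.2] jawyaw -85.3 tilt 0.9 yz 0.012 F [ 0.8 -0.4  0. ] M [-0.02 -0.01 -0.06] w 70.2
rows 5 t 2.27 F [ 0.8 -0.4  0. ] w 70.2
0 [0.0109, -0.0304, 0.0078] [0.14, -0.17, 0.35]
```

Request:
send_rows([
  {"offset":[0.0109,-0.0304,0.0078],"twist":[0.14,-0.17,0.35]},
  {"offset":[0.0109,-0.0304,0.0078],"twist":[0.14,-0.17,0.35]},
  {"offset":[0.0109,-0.0304,0.0078],"twist":[0.14,-0.17,0.35]},
  {"offset":[0.0109,-0.0304,0.0078],"twist":[0.14,-0.17,0.35]},
  {"offset":[0.0109,-0.0304,0.0078],"twist":[0.14,-0.17,0.35]},
])

```text
t: 2.68
ee_pos: [500.1, 317.4, 314.2]
orientation: [-3.138, -0.084, -0.007]
ft_force: [-0.1, -1.1, 1.0]
width: 70.3
```

```bash
python3 -c "
from h import *
im,d=optics.get_image('side');cv2.imwrite('pics/side1.png',im[180:400,160:420])
state();plan([496.4,306.4,72],-87,0,10)"
```

```text
t 2.73 grasp [502.6 322.9 150.3] jawyaw -86.9 tilt 0.4 yz -0.006 F [1.7 4.2 0.5] M [ 0.17 -0.07 -0.  ] w 70.2
rows 10 t 2.73 F [1.7 4.2 0.5] w 70.2
0 [-0.0007, 0.0016, 0.0078] [-0.03, -0.04, 0.01]
```

View pics/side1.png

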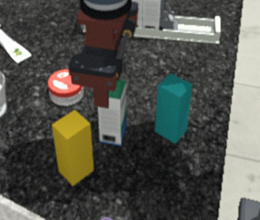

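The side crop shows the gripper right over the white-green carton at about (112,110). The overshoot still has to settle.

Request:
send_rows([
  {"offset":[0,0,0],"twist":[0,0,0]},
  {"offset":[0,0,0],"twist":[0,0,0]},
  {"offset":[0,0,0],"twist":[0,0,0]},
  {"offset":[0,0,0],"twist":[0,0,0]},
  {"offset":[0,0,0],"twist":[0,0,0]},
])

```text
t: 3.15
ee_pos: [500.9, 321.9, 312.6]
orientation: [-3.136, -0.089, -0.008]
ft_force: [-0.1, -0.9, 0.1]
width: 69.9
```

```bash
python3 -c "
from h import *
d=optics.get_image('top')[1];P=cloud('top',d)
m=((P[...,2]>116)&(P[...,2]<125)&(abs(P[...,0]-496)<45)&(abs(P[...,1]-306)<50))
q=P[m];print(len(q), q[:,:2].min(0) if len(q) else 0,q[:,:2].max(0) if len(q) else 0)
state();plan([496.4,306.4,150],-87,0,5)"
```

```text
27 [476.19527804 323.09232767] [513.75023154 329.42376792]
t 3.2 grasp [501.8 322.6 149.7] jawyaw -86.8 tilt 0.3 yz -0.005 F [ 0.1  0.7 -0.7] M [-0.01  0.01  0.  ] w 70.5
rows 5 t 3.2 F [ 0.1  0.7 -0.7] w 70.5
0 [-0.0011, 0.003, -0.0001] [-0.05, -0.06, 0.05]
```

Request:
send_rows([
  {"offset":[-0.0018,0.0052,0],"twist":[-0.1,-0.1,0.05]},
  {"offset":[-0.0018,0.0052,0],"twist":[-0.1,-0.1,0.05]},
  {"offset":[-0.0018,0.0052,0],"twist":[-0.1,-0.1,0.05]},
  {"offset":[0,0,0],"twist":[0,0,0]},
  {"offset":[0,0,0],"twist":[0,0,0]},
])

```text
t: 3.62
ee_pos: [495.9, 301.6, 313.9]
orientation: [3.139, 0.079, 0.0]
ft_force: [0.2, -0.5, 0.2]
width: 69.9
```

```bash
python3 -c "
from h import *
state();plan([496.4,306.4,72],-87,0,5)"
```

```text
t 3.62 grasp [496.  301.4 150.9] jawyaw -87.1 tilt 0.0 yz 0.001 F [ 0.2 -0.5  0.2] M [ 0.03 -0.04 -0.02] w 69.9
rows 5 t 3.62 F [ 0.2 -0.5  0.2] w 69.9
0 [0.0001, -0.001, 0.0158] [0.01, -0.0, -0.02]
```

Request:
send_rows([
  {"offset":[0,-0.001,0.014],"twist":[0,0,0]},
  {"offset":[0,-0.001,0.014],"twist":[0,0,0]},
  {"offset":[0,-0.001,0.014],"twist":[0,0,0]},
  {"offset":[0,-0.001,0.014],"twist":[0,0,0]},
  {"offset":[0,0,0.008],"twist":[0,0,0]},
])

```text
t: 4.03
ee_pos: [497.3, 305.7, 250.9]
orientation: [-3.138, -0.077, -0.011]
ft_force: [0.3, -0.7, -0.0]
width: 70.1
```

Request:
send_rows([
  {"offset":[0,0,0.0],"twist":[0,0,0]},
  {"offset":[0,0,0],"twist":[0,0,0]},
  {"offset":[0,0,0],"twist":[0,0,0]},
  {"offset":[0,0,0],"twist":[0,0,0]},
  {"offset":[0,0,0],"twist":[0,0,0]},
])

```text
t: 4.45
ee_pos: [497.4, 305.7, 250.7]
orientation: [-3.139, -0.077, -0.009]
ft_force: [-0.2, -0.3, 0.1]
width: 70.1
```

```bash
python3 -c "
from h import *
state();plan([496.4,306.4,72],-87,0,5)"
```

```text
t 4.45 grasp [498.3 306.   87.7] jawyaw -87.2 tilt 0.3 yz -0.002 F [-0.2 -0.3  0.1] M [-0.02 -0.01  0.02] w 70.1
rows 5 t 4.45 F [-0.2 -0.3  0.1] w 70.1
0 [-0.0002, -0.0001, 0.0031] [-0.02, -0.07, -0.04]
```

Request:
send_rows([
  {"offset":[-0.0005,0,0.004],"twist":[0,-0.1,0]},
  {"offset":[-0.0005,0,0.004],"twist":[0,-0.1,0]},
  {"offset":[-0.0005,0,0.004],"twist":[0,0,0]},
  {"offset":[0,0,0.004],"twist":[0,0,0]},
  {"offset":[0,0,0],"twist":[0,0,0]},
])

```text
t: 4.87
ee_pos: [496.4, 305.9, 235.1]
orientation: [-3.137, -0.077, -0.008]
ft_force: [0.2, 0.2, -0.6]
width: 70.2
```

Request:
send_rows([
  {"offset":[0,0,0.0],"twist":[0,0,0]},
  {"offset":[0,0,0],"twist":[0,0,0]},
  {"offset":[0,0,0],"twist":[0,0,0]},
  {"offset":[0,0,0],"twist":[0,0,0]},
  {"offset":[0,0,0],"twist":[0,0,0]},
], gripper=0.03)

```text
t: 5.28
ee_pos: [496.2, 305.8, 234.4]
orientation: [-3.138, -0.077, -0.006]
ft_force: [-0.1, -0.1, 0.2]
width: 45.8
```

Request:
send_rows([
  {"offset":[0,0,0.0],"twist":[0,0,0]},
  {"offset":[0,0,0],"twist":[0,0,0]},
  {"offset":[0,0,0],"twist":[0,0,0]},
  {"offset":[0,0,0],"twist":[0,0,0]},
  {"offset":[0,0,0],"twist":[0,0,0]},
])

```text
t: 5.7
ee_pos: [496.2, 305.8, 234.5]
orientation: [-3.138, -0.077, -0.006]
ft_force: [0.2, 0.6, -0.8]
width: 45.8
```

```bash
python3 -c "
from h import *
state()
plan([496.4,306.4,260],-87,0,5)"
```

```text
t 5.7 grasp [496.9 306.3  71.5] jawyaw -87.2 tilt 0.2 yz -0.003 F [ 0.2  0.6 -0.8] M [-0.02  0.06 -0.01] w 45.8
rows 5 t 5.7 F [ 0.2  0.6 -0.8] w 45.8
0 [0.0002, -0.0002, -0.0377] [-0.03, -0.05, -0.04]
```

Request:
send_rows([
  {"offset":[0,0,-0.03],"twist":[0,0,0]},
  {"offset":[0,0,-0.035],"twist":[0,0,0]},
  {"offset":[0,0,-0.035],"twist":[0,0,0]},
  {"offset":[0,0,-0.035],"twist":[0,0,0]},
  {"offset":[0,0,-0.03],"twist":[0,0,0]},
])

```text
t: 6.12
ee_pos: [493.7, 304.2, 396.9]
orientation: [3.135, 0.077, -0.019]
ft_force: [0.9, 0.4, -0.7]
width: 46.2
```

```bash
python3 -c "
from h import *
state()
plan([557.8,-24.1,235],-82.8,20,15)"
```

```text
t 6.12 grasp [491.7 303.2 234. ] jawyaw -87.2 tilt -0.7 yz 0.006 F [ 0.9  0.4 -0.7] M [ 0.1  -0.05 -0.06] w 46.2
rows 15 t 6.12 F [ 0.9  0.4 -0.7] w 46.2
0 [-0.0005, 0.0224, 0.0007] [0.07, 1.38, -0.29]
1 [-0.0006, 0.0223, 0.0007] [0.07, 1.38, -0.29]
2 [-0.0008, 0.0223, 0.0006] [0.07, 1.38, -0.29]
3 [-0.0009, 0.0223, 0.0006] [0.07, 1.38, -0.29]
4 [-0.001, 0.0223, 0.0005] [0.07, 1.38, -0.29]
5 [-0.0011, 0.0223, 0.0005] [0.07, 1.38, -0.29]
6 [-0.0013, 0.0223, 0.0004] [0.07, 1.38, -0.29]
7 [-0.0014, 0.0223, 0.0004] [0.07, 1.38, -0.29]
8 [-0.0015, 0.0223, 0.0003] [0.07, 1.38, -0.29]
9 [-0.0016, 0.0223, 0.0002] [0.07, 1.38, -0.29]
10 [-0.0017, 0.0223, 0.0002] [0.07, 1.38, -0.29]
11 [-0.0018, 0.0223, 0.0001] [0.07, 1.38, -0.29]
12 [-0.002, 0.0223, 0.0] [0.07, 1.38, -0.29]
13 [-0.0021, 0.0223, -0.0] [0.07, 1.38, -0.29]
14 [-0.0022, 0.0223, -0.0001] [0.07, 1.38, -0.29]
```

Request:
send_rows([
  {"offset":[-0.0008,0.02,0.0006],"twist":[0.05,1.3,-0.28]},
  {"offset":[-0.0008,0.022,0.0006],"twist":[0.05,1.3,-0.28]},
  {"offset":[-0.0008,0.022,0.0006],"twist":[0.05,1.3,-0.28]},
  {"offset":[-0.0008,0.022,0.0006],"twist":[0.05,1.3,-0.28]},
  {"offset":[-0.0008,0.022,0.0006],"twist":[0.05,1.3,-0.28]},
])

```text
t: 6.53
ee_pos: [498.1, 197.3, 404.5]
orientation: [-3.122, -0.125, -0.193]
ft_force: [-0.0, -0.2, -0.5]
width: 45.5
```

Request:
send_rows([
  {"offset":[-0.0013,0.022,0.0004],"twist":[0.05,1.3,-0.28]},
  {"offset":[-0.0013,0.022,0.0004],"twist":[0.05,1.3,-0.28]},
  {"offset":[-0.0013,0.022,0.0004],"twist":[0.05,1.3,-0.28]},
  {"offset":[-0.0013,0.022,0.0004],"twist":[0.05,1.3,-0.28]},
  {"offset":[-0.0013,0.022,0.0004],"twist":[0.05,1.3,-0.28]},
])

```text
t: 6.95
ee_pos: [500.8, 82.0, 401.4]
orientation: [-3.096, -0.166, -0.379]
ft_force: [0.3, -0.3, -1.6]
width: 46.1
```

```bash
python3 -c "
from h import *
state()
plan([557.8,-24.1,232],-82.8,20,5)"
```

```text
t 6.95 grasp [539.8  87.  243.2] jawyaw -83.8 tilt 13.9 yz -0.005 F [ 0.3 -0.3 -1.6] M [-0.    0.08  0.04] w 46.1
rows 5 t 6.95 F [ 0.3 -0.3 -1.6] w 46.1
0 [-0.0028, 0.0225, 0.0025] [0.01, 1.21, -0.21]
1 [-0.0029, 0.0225, 0.0025] [0.01, 1.21, -0.21]
2 [-0.0031, 0.0225, 0.0024] [0.01, 1.21, -0.21]
3 [-0.0032, 0.0225, 0.0023] [0.01, 1.21, -0.21]
4 [-0.0033, 0.0225, 0.0023] [0.01, 1.21, -0.21]
```

Request:
send_rows([
  {"offset":[-0.0028,0.0225,0.0025],"twist":[0,1.2,-0.2]},
  {"offset":[-0.003,0.0225,0.0025],"twist":[0,1.2,-0.2]},
  {"offset":[-0.003,0.0225,0.0025],"twist":[0,1.2,-0.2]},
  {"offset":[-0.003,0.02,0.0023],"twist":[0,1.2,-0.1]},
  {"offset":[-0.0025,0.01,0.001],"twist":[0,0.8,0]},
])

```text
t: 7.37
ee_pos: [500.1, -22.3, 387.0]
orientation: [-3.069, -0.183, -0.54]
ft_force: [-1.0, 0.6, -1.3]
width: 46.0
```

Request:
send_rows([
  {"offset":[0,0,0.0],"twist":[0,0,0]},
  {"offset":[0,0,0],"twist":[0,0,0]},
  {"offset":[0,0,0],"twist":[0,0,0]},
  {"offset":[0,0,0],"twist":[0,0,0]},
  {"offset":[0,0,0],"twist":[0,0,0]},
])

```text
t: 7.78
ee_pos: [499.4, -22.9, 387.0]
orientation: [-3.07, -0.179, -0.537]
ft_force: [0.9, -0.1, -0.4]
width: 46.2
```

```bash
python3 -c "
from h import *
state()
plan([557.8,-24.1,205],-82.8,20,5)
for c in('side','top'):
  im,d=optics.get_image(c);np.save(c+'2.npy',d)
  a=im[100:250,200:420] if c=='side' else im[120:310,230:430]
  cv2.imwrite('pics/%s2.png'%c,cv2.resize(a,None,fx=3,fy=3,interpolation=2))
"
```

```text
t 7.78 grasp [554.4 -16.5 233.7] jawyaw -83.3 tilt 19.7 yz -0.0 F [ 0.9 -0.1 -0.4] M [ 0.    0.18 -0.01] w 46.2
rows 5 t 7.78 F [ 0.9 -0.1 -0.4] w 46.2
0 [-0.0016, 0.0017, 0.0056] [0.04, 0.03, -0.1]
```

View pics/side2.png

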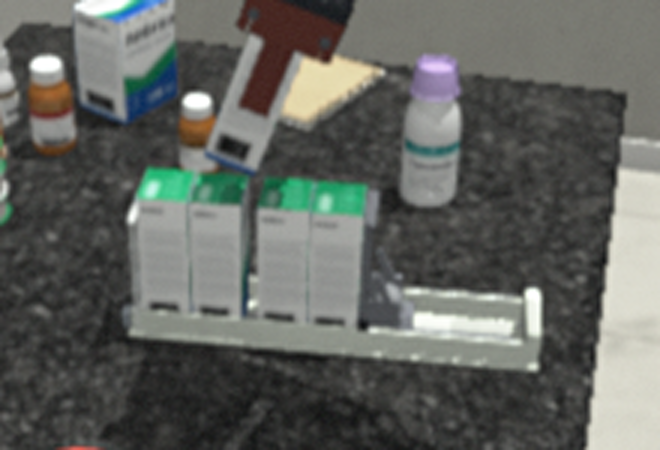

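The carton hangs leaning with its low edge (crop 250,170) over the gap (250,185). Now I line it up sideways and go lower.

Request:
send_rows([
  {"offset":[-0.0016,0.0018,0.0056],"twist":[0,0,-0.1]},
  {"offset":[-0.0016,0.0018,0.0056],"twist":[0,0,-0.1]},
  {"offset":[-0.0016,0.0018,0.0056],"twist":[0,0,-0.1]},
  {"offset":[-0.0016,0.0018,0.0056],"twist":[0,0,-0.1]},
  {"offset":[0,0,0],"twist":[0,0,0]},
])

```text
t: 8.3
ee_pos: [502.3, -29.2, 361.4]
orientation: [-3.07, -0.195, -0.538]
ft_force: [0.9, -0.5, -1.2]
width: 46.1
```

```bash
cat >> h.py <<'E'
PL=np.array([553.5,-24.6]);EX=-np.array([np.cos(np.deg2rad(7.2)),np.sin(np.deg2rad(7.2))]);EY=np.array([-EX[1],EX[0]])
def tray():
    o=ctrl.get_obs();M=R.from_rotvec(o["orientation"]).as_matrix();g=o["ee_pos"]+163*M[:,2]
    e=M[:,0]*-1;u=-M[:,2];lo=g+20*e-71.5*u;hi=g-20*e-71.5*u
    f=lambda p:np.round([*( (p[:2]-PL)@np.stack([EX,EY],1)),p[2]],1)
    print("TRAY grasp",f(g),"low",f(lo),"other",f(hi))
def to(X,Y,z,tilt,n=5):
    g=PL+X*EX+Y*EY;plan([g[0],g[1],z],-82.8,tilt,n)
E
python3 -c "
from h import *
state();tray();to(-4.3,0,197,20)
for c in('side',):
  im,d=optics.get_image(c);np.save(c+'3.npy',d)
  cv2.imwrite('pics/side3.png',cv2.resize(im[130:220,230:350],None,fx=6,fy=6,interpolation=2))
"
```

```text
t 8.3 grasp [557.3 -22.6 208.1] jawyaw -82.7 tilt 19.7 yz 0.003 F [ 0.9 -0.5 -1.2] M [-0.04  0.2   0.  ] w 46.1
TRAY grasp [ -4.   -1.5 208.1] low [ -9.5  -1.3 134.1] other [-47.1  -1.4 147.7]
rows 5 t 8.3 F [ 0.9 -0.5 -1.2] w 46.1
0 [-0.0008, 0.0004, 0.0021] [0.03, 0.02, 0.02]
```

View pics/side3.png

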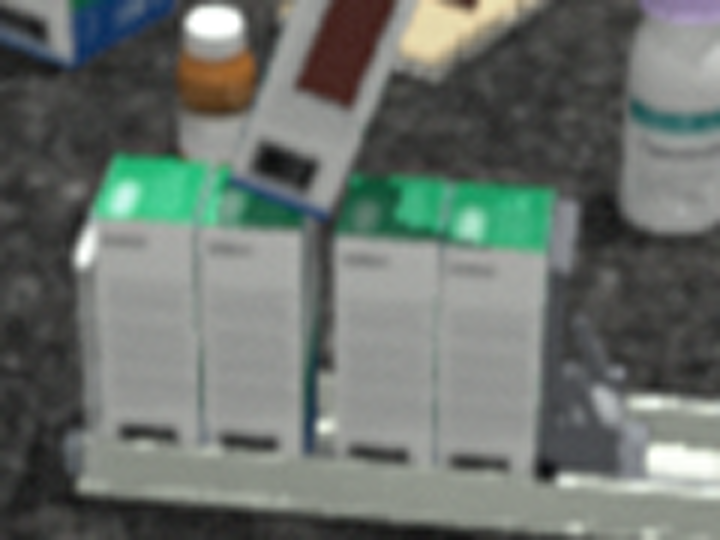

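Request:
send_rows([
  {"offset":[-0.001,0.0004,0.0028],"twist":[0,0,0]},
  {"offset":[-0.001,0.0004,0.0028],"twist":[0,0,0]},
  {"offset":[-0.001,0.0004,0.0028],"twist":[0,0,0]},
  {"offset":[-0.001,0,0.0028],"twist":[0,0,0]},
  {"offset":[0,0,0],"twist":[0,0,0]},
])

```text
t: 8.77
ee_pos: [503.1, -30.8, 349.2]
orientation: [-3.069, -0.194, -0.541]
ft_force: [-0.8, 0.1, 4.0]
width: 45.8
```

```bash
python3 -c "
from h import *
state();tray();to(20,0,195.5,20,10)
"
```

```text
t 8.77 grasp [558.4 -24.3 196. ] jawyaw -82.8 tilt 19.8 yz 0.003 F [-0.8  0.1  4. ] M [0.12 0.26 0.02] w 45.8
TRAY grasp [ -4.9   0.3 196. ] low [-10.5   0.5 122. ] other [-48.1   0.5 135.6]
rows 10 t 8.77 F [-0.8  0.1  4. ] w 45.8
0 [-0.0024, 0.0, -0.0008] [0.02, 0.0, 0.01]
```

Request:
send_rows([
  {"offset":[-0.0025,0,-0.0006],"twist":[0,0,0]},
  {"offset":[-0.0027,0,-0.0006],"twist":[0,0,0]},
  {"offset":[-0.0027,0,-0.0006],"twist":[0,0,0]},
  {"offset":[-0.0027,0,-0.0006],"twist":[0,0,0]},
  {"offset":[-0.0027,0,-0.0006],"twist":[0,0,0]},
])

```text
t: 9.18
ee_pos: [491.7, -32.6, 349.3]
orientation: [-3.068, -0.193, -0.558]
ft_force: [4.4, 2.1, 0.2]
width: 45.7
```

```bash
python3 -c "
from h import *
state();tray();to(25,0,191,20,5)
optics.get_image('side')
im,d=optics.get_image('side')
cv2.imwrite('pics/side4.png',cv2.resize(im[130:220,230:350],None,fx=6,fy=6,interpolation=2))
"
```

```text
t 9.18 grasp [548.7 -26.2 196.7] jawyaw -82.9 tilt 20.5 yz 0.005 F [4.4 2.1 0.2] M [ 0.42 -0.73  0.02] w 45.7
TRAY grasp [  5.    0.9 196.7] low [ -1.4   1.3 122.7] other [-38.9   1.3 136.8]
rows 5 t 9.18 F [4.4 2.1 0.2] w 45.7
0 [-0.0038, -0.0, -0.0003] [0.06, -0.12, 0.01]
```

View pics/side4.png

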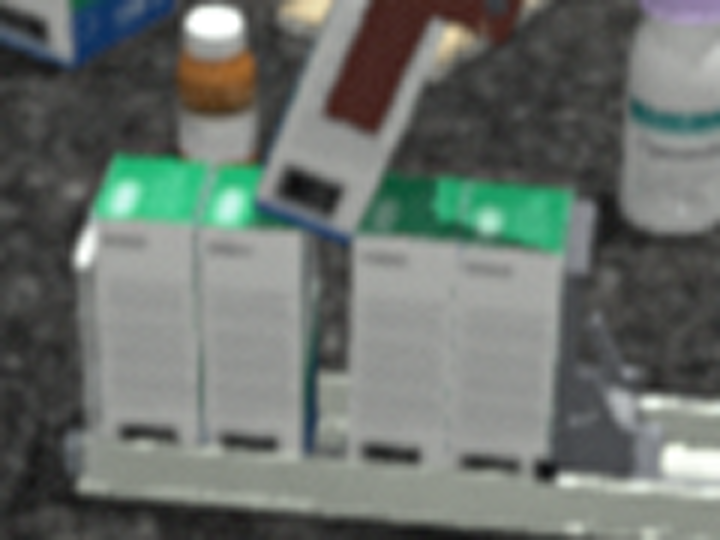

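The gap is opening: the low edge (350,238) pushes back_1 and the follower back at about 4.4 N. I continue this way.

Request:
send_rows([
  {"offset":[-0.0035,0,0.0004],"twist":[0,-0.1,0]},
  {"offset":[-0.0038,0,0.0002],"twist":[0,-0.1,0]},
  {"offset":[-0.0038,0,0.0002],"twist":[0,-0.1,0]},
  {"offset":[-0.0038,0,0.0002],"twist":[0,0,0]},
  {"offset":[-0.0038,0,0.0002],"twist":[0,0,0]},
])

```text
t: 9.7
ee_pos: [480.9, -34.9, 348.0]
orientation: [-3.066, -0.189, -0.59]
ft_force: [6.2, 2.8, 3.8]
width: 45.7
```

```bash
python3 -c "
from h import *
state();tray();to(27,0,182,20,5)
"
```

```text
t 9.7 grasp [541.  -29.  196.6] jawyaw -83.0 tilt 21.6 yz 0.009 F [6.2 2.8 3.8] M [ 0.8  -1.48  0.18] w 45.7
TRAY grasp [ 12.9   2.8 196.6] low [  5.    3.5 122.7] other [-32.1   3.6 137.5]
rows 5 t 9.7 F [6.2 2.8 3.8] w 45.7
0 [-0.0027, -0.0002, 0.0017] [0.12, -0.35, -0.01]
```

Request:
send_rows([
  {"offset":[-0.005,-0.0006,0.001],"twist":[0.15,-0.4,0]},
  {"offset":[-0.005,-0.0006,0.001],"twist":[0.15,-0.4,0]},
  {"offset":[-0.005,-0.0006,0.001],"twist":[0.15,-0.4,0]},
  {"offset":[-0.005,-0.0006,0.001],"twist":[0.1,-0.4,0]},
  {"offset":[-0.004,-0.0006,0.001],"twist":[0.1,-0.4,0]},
])

```text
t: 10.12
ee_pos: [470.8, -36.0, 345.1]
orientation: [-3.064, -0.19, -0.6]
ft_force: [6.4, 1.8, 7.5]
width: 46.0
```

```bash
python3 -c "
from h import *
state();tray();to(27,0,182,20,5)
"
```

```text
t 10.12 grasp [531.9 -29.9 194.1] jawyaw -83.0 tilt 22.0 yz 0.01 F [6.4 1.8 7.5] M [ 0.46 -1.88  0.03] w 46.0
TRAY grasp [ 22.1   2.6 194.1] low [ 13.7   3.3 120.3] other [-23.3   3.3 135.4]
rows 5 t 10.12 F [6.4 1.8 7.5] w 46.0
0 [-0.0006, -0.0002, 0.0019] [0.12, -0.43, 0.0]
```

```bash
python3 -c "
from h import *
im,d=optics.get_image('side');state()
cv2.imwrite('pics/side5.png',cv2.resize(im[130:220,230:350],None,fx=6,fy=6,interpolation=2))
"
```

```text
t 10.17 grasp [531.7 -29.9 194. ] jawyaw -83.0 tilt 22.0 yz 0.01 F [7.3 1.1 7.9] M [ 0.43 -1.88  0.1 ] w 45.6
```

View pics/side5.png

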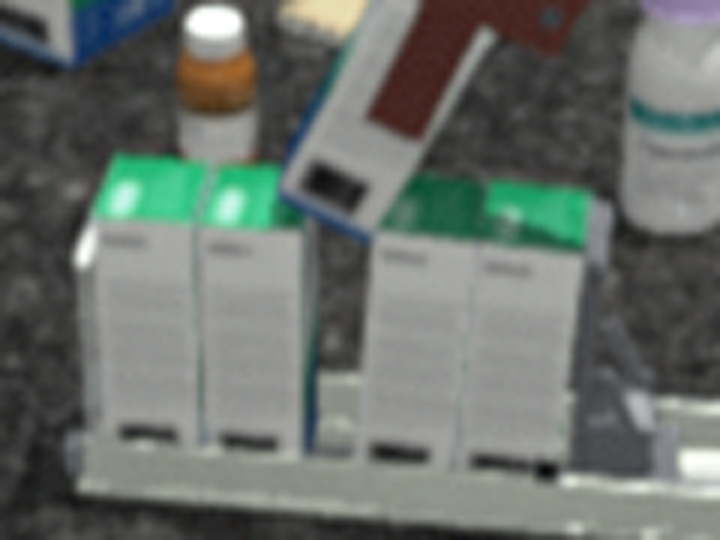

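The carton's low edge (368,240) is only just below back_1's top edge (372,243), so the bite is shallow and back_1 leans a little. I'll measure from depth before going on.

```bash
cat >> h.py <<'E'
def edges():
    im,d=optics.get_image('side');P=cloud('side',d);q=P.reshape(-1,3)[d.ravel()>0]
    X=(q[:,:2]-PL)@EX;Y=(q[:,:2]-PL)@EY;z=q[:,2]
    near=(np.abs(Y+21)<6)
    for zz in (15,30,60,90,105,112,118,123,128,134,140,146,152,160):
        w=near&(np.abs(z-zz)<2);x=np.sort(X[w])
        if len(x)==0: continue
        br=np.where(np.diff(x)>4)[0]
        seg=np.split(x,br+1);print(zz,[(round(s[0]),round(s[-1])) for s in seg if len(s)>2])
    return im
E
python3 -c "
from h import *
edges();state()"
```

```text
15 [(-88, -83), (-44, -39), (44, 51), (97, 101), (111, 113), (125, 127), (193, 200), (214, 216), (454, 457)]
30 [(-103, -45), (-40, -20), (2, 55), (60, 81), (98, 102), (112, 117), (205, 205), (210, 215)]
60 [(-104, -49), (-44, -20), (4, 73), (77, 82), (100, 105)]
90 [(-103, -27), (-22, -20), (13, 71), (76, 90)]
105 [(-102, -76), (-69, -50), (-45, -20), (8, 25), (29, 68), (72, 84)]
112 [(-108, -22), (8, 57), (61, 93)]
118 [(-102, -43), (-38, -20), (8, 94)]
123 [(-101, -50), (-45, -20), (4, 45), (49, 52), (56, 85)]
128 [(-72, -69), (-63, -57), (-47, -27), (-6, 33), (49, 72), (76, 87)]
134 [(-19, 1), (6, 10)]
140 [(-22, 8)]
146 [(-28, -14), (-10, 17)]
152 [(-25, 8), (12, 19)]
160 [(-22, 21)]
t 10.22 grasp [531.7 -29.9 194.1] jawyaw -83.0 tilt 22.0 yz 0.01 F [5.9 1.7 7.4] M [ 0.37 -1.74  0.05] w 45.6
```

Request:
send_rows([
  {"offset":[-0.0008,-0.0006,0.0018],"twist":[0.12,-0.2,0]},
  {"offset":[-0.0008,-0.0006,0.0018],"twist":[0.12,-0.2,0]},
  {"offset":[-0.0008,-0.0006,0.0018],"twist":[0.12,-0.2,0]},
  {"offset":[-0.0008,-0.0006,0.0018],"twist":[0.12,-0.2,0]},
  {"offset":[-0.0008,-0.0006,0.0018],"twist":[0.1,-0.2,0]},
])

```text
t: 10.63
ee_pos: [476.4, -34.3, 341.9]
orientation: [-3.059, -0.193, -0.609]
ft_force: [4.8, -1.1, 7.1]
width: 45.8
```

```bash
python3 -c "
from h import *
state();tray();edges()"
```

```text
t 10.63 grasp [538.4 -27.7 191.3] jawyaw -82.9 tilt 22.4 yz 0.008 F [ 4.8 -1.1  7.1] M [-0.03 -1.44 -0.05] w 45.8
TRAY grasp [ 15.3   1.2 191.3] low [  6.4   1.7 117.6] other [-30.5   1.7 133. ]
15 [(-88, -86), (-74, -69), (-22, -19), (53, 58), (63, 68), (97, 106), (139, 142), (156, 158), (179, 186), (446, 451), (466, 475)]
30 [(-97, -71), (-66, -42), (-37, -22), (2, 11), (21, 29), (33, 86), (90, 98), (102, 114), (205, 215)]
60 [(-103, -97), (-92, -49), (-42, -20), (2, 14), (18, 66), (70, 84), (96, 98)]
90 [(-102, -79), (-70, -53), (-48, -27), (-22, -20), (2, 85)]
105 [(-102, -97), (-92, -22), (1, 8), (15, 66), (70, 86)]
112 [(-106, -69), (-64, -57), (-52, -20), (1, 68), (72, 86)]
118 [(-101, -92), (-88, -85), (-76, -64), (-55, -20), (1, 61), (70, 88)]
123 [(-101, -81), (-76, -20), (-3, 15), (20, 79)]
128 [(-101, -98), (-80, -75), (-54, -45), (-27, 3), (14, 71)]
134 [(-26, 4)]
140 [(-36, -14), (-10, 6)]
146 [(-32, 10)]
152 [(-30, -5), (-1, 12)]
160 [(-28, -19), (-15, 13)]
```

Request:
send_rows([
  {"offset":[-0.006,-0.0004,0.0002],"twist":[0.1,-0.6,0]},
  {"offset":[-0.006,-0.0004,0.0002],"twist":[0.1,-0.6,0]},
  {"offset":[-0.006,-0.0004,0.0002],"twist":[0.1,-0.6,0]},
  {"offset":[-0.006,-0.0004,0.0002],"twist":[0.1,-0.6,0]},
  {"offset":[-0.006,-0.0004,0.0002],"twist":[0.1,-0.6,0]},
])

```text
t: 11.1
ee_pos: [457.8, -36.9, 337.2]
orientation: [-3.067, -0.194, -0.576]
ft_force: [6.9, 1.8, 4.6]
width: 46.1
```

```bash
python3 -c "
from h import *
state();tray();edges()"
```

```text
t 11.1 grasp [516.6 -30.8 185.3] jawyaw -82.8 tilt 21.1 yz 0.008 F [6.9 1.8 4.6] M [ 0.32 -1.66  0.04] w 46.1
TRAY grasp [ 37.4   1.5 185.3] low [ 30.1   2.2 111.5] other [ -7.2   2.1 126. ]
15 [(20, 25), (54, 58), (80, 85), (92, 99), (127, 130), (134, 144), (151, 168), (177, 189), (207, 216), (476, 479)]
30 [(-103, -96), (-92, -35), (-25, -20), (4, 31), (36, 40), (45, 50), (55, 60), (64, 117), (205, 208)]
60 [(-102, -20), (4, 16), (23, 54), (63, 75), (79, 82), (87, 89), (98, 103)]
90 [(-104, -79), (-74, -72), (-67, -63), (-58, -20), (11, 25), (29, 60), (66, 90)]
105 [(-104, -31), (-27, -20), (6, 18), (22, 89)]
112 [(-107, -90), (-85, -22), (6, 61), (66, 90)]
118 [(-102, -95), (-90, -20), (6, 59), (63, 92)]
123 [(-102, -20), (6, 85)]
128 [(-101, -96), (-80, -78), (-39, -31), (-6, 24), (33, 37), (44, 67), (76, 83)]
134 [(-15, 10)]
140 [(-22, 15)]
146 [(-31, -21), (-17, -3), (1, 19)]
152 [(-27, -5), (1, 21)]
160 [(-22, 17), (21, 28)]
```

The pads are letting the carton rotate: it now leans about 33° while the tool is at 21°, because the lever from grip to contact is too long. I'll back out, stand the carton on a free spot, and regrasp it with its top against the gripper body. That shortens the lever and blocks the rotation.

Request:
send_rows([
  {"offset":[0.004,0,-0.01],"twist":[0,0,0]},
  {"offset":[0.005,0,-0.013],"twist":[0,0,0]},
  {"offset":[0.005,0,-0.013],"twist":[0,0,0]},
  {"offset":[0.005,0,-0.013],"twist":[0,0,0]},
  {"offset":[0.003,0,-0.008],"twist":[0,0,0]},
])

```text
t: 11.57
ee_pos: [451.6, -36.4, 394.4]
orientation: [-3.07, -0.196, -0.538]
ft_force: [1.1, 0.6, -1.0]
width: 45.9
```

```bash
python3 -c "
from h import *
state();tray()
im,d=optics.get_image('side');P=cloud('side',d)
X=(P[...,:2]-PL)@EX;Y=(P[...,:2]-PL)@EY;z=P[...,2]
m=((np.abs(Y+21)<9)&(z>140)&(z<300)&(d>0)).astype(np.uint8)
n,l,s,c=cv2.connectedComponentsWithStats(m);i=1+np.argmax(s[1:,4]);q=np.stack([X[l==i],z[l==i]],1).astype(np.float32)
for zz in range(int(q[:,1].min()),int(q[:,1].max()),6):
  w=np.abs(q[:,1]-zz)<3;print(zz,np.round(np.percentile(q[w,0],[1,99])))
D=np.load('top0.npy');T=cloud('top',D);m=(np.abs(T[...,2]-35)<8);qq=T[m];w=(np.abs(qq[:,1]-250)<60)&(qq[:,0]>400)&(qq[:,0]<650);print('pot',np.median(qq[w],0))
w=(T[...,2]>12)&(abs(T[...,0]-500)<90)&(abs(T[...,1]-130)<100);print('obst',T[w][:,:2].min(0),T[w][:,:2].max(0),w.sum())
plan([500,125,220],-87,8,15)
"
```

```text
t 11.57 grasp [506.6 -29.9 241.1] jawyaw -82.7 tilt 19.7 yz 0.004 F [ 1.1  0.6 -1. ] M [-0.02  0.18 -0.06] w 45.9
TRAY grasp [ 47.2  -0.6 241.1] low [ 41.7  -0.4 167.1] other [  4.1  -0.5 180.7]
177 [12. 12.]
183 [ 6. 15.]
189 [-5. 18.]
195 [-13.  23.]
201 [-19.  26.]
207 [-17.  32.]
213 [-13.  36.]
219 [-10.  38.]
225 [-5. 30.]
231 [-1. 31.]
237 [ 2. 33.]
243 [ 6. 35.]
249 [11. 37.]
255 [16. 40.]
261 [19. 42.]
267 [23. 45.]
273 [28. 46.]
279 [32. 48.]
pot [615.53087961 232.0874056   36.88997657]
obst [435.77550442  51.14839672] [589.93077501 229.79790005] 988
rows 15 t 11.62 F [ 0.8  0.6 -0.1] w 45.8
0 [0.0026, -0.0104, 0.0019] [-0.05, -0.8, 0.28]
1 [0.0025, -0.0104, 0.0018] [-0.05, -0.8, 0.28]
2 [0.0025, -0.0104, 0.0018] [-0.05, -0.8, 0.28]
3 [0.0025, -0.0104, 0.0017] [-0.05, -0.8, 0.28]
4 [0.0024, -0.0104, 0.0017] [-0.05, -0.8, 0.28]
5 [0.0024, -0.0104, 0.0017] [-0.05, -0.8, 0.28]
6 [0.0024, -0.0105, 0.0016] [-0.05, -0.8, 0.28]
7 [0.0024, -0.0105, 0.0016] [-0.05, -0.8, 0.28]
8 [0.0023, -0.0105, 0.0015] [-0.05, -0.8, 0.28]
9 [0.0023, -0.0105, 0.0015] [-0.05, -0.8, 0.28]
10 [0.0023, -0.0105, 0.0014] [-0.05, -0.8, 0.28]
11 [0.0022, -0.0105, 0.0014] [-0.05, -0.8, 0.28]
12 [0.0022, -0.0105, 0.0014] [-0.05, -0.8, 0.28]
13 [0.0022, -0.0106, 0.0013] [-0.05, -0.8, 0.28]
14 [0.0021, -0.0106, 0.0013] [-0.05, -0.8, 0.28]
```

```bash
python3 -c "
from h import *
plan([500,125,150],-83,-14.5,15)
" | awk 'NR==1||NR%2==0'
```

```text
rows 15 t 11.62 F [ 0.8  0.6 -0.1] w 45.8
0 [0.0049, -0.0103, 0.0079] [0.01, -2.3, 0.02]
2 [0.0055, -0.0103, 0.0075] [0.01, -2.3, 0.02]
4 [0.006, -0.0103, 0.0071] [0.01, -2.3, 0.02]
6 [0.0066, -0.0103, 0.0066] [0.01, -2.3, 0.02]
8 [0.0071, -0.0103, 0.006] [0.01, -2.3, 0.02]
10 [0.0075, -0.0103, 0.0054] [0.01, -2.3, 0.02]
12 [0.0079, -0.0103, 0.0048] [0.01, -2.3, 0.02]
14 [0.0083, -0.0103, 0.0042] [0.01, -2.3, 0.02]
```

Request:
send_rows([
  {"offset":[0.007,-0.0103,0.0018],"twist":[0,-2.3,0]},
  {"offset":[0.007,-0.0103,0.0018],"twist":[0,-2.3,0]},
  {"offset":[0.007,-0.0103,0.0018],"twist":[0,-2.3,0]},
  {"offset":[0.007,-0.0103,0.0018],"twist":[0,-2.3,0]},
  {"offset":[0.007,-0.0103,0.0018],"twist":[0,-2.3,0]},
])

```text
t: 12.03
ee_pos: [475.7, 19.2, 391.3]
orientation: [-3.126, -0.195, -0.193]
ft_force: [0.2, -0.1, -1.4]
width: 45.7
```

Request:
send_rows([
  {"offset":[0.0068,-0.0103,0.0065],"twist":[0,-2.3,0]},
  {"offset":[0.0068,-0.0103,0.0065],"twist":[0,-2.3,0]},
  {"offset":[0.0068,-0.0103,0.0065],"twist":[0,-2.3,0]},
  {"offset":[0.0068,-0.0103,0.0065],"twist":[0,-2.3,0]},
  {"offset":[0.0068,-0.0103,0.0065],"twist":[0,-2.3,0]},
])

```text
t: 12.45
ee_pos: [500.7, 76.5, 353.8]
orientation: [3.119, 0.195, -0.162]
ft_force: [0.6, 0.6, -0.4]
width: 45.6
```

```bash
python3 -c "
from h import *
state()
plan([500,125,100],-83,-14.5,10)
" | awk 'NR<3||NR%2==0'
```

```text
t 12.45 grasp [484.   73.4 191.7] jawyaw -82.8 tilt -5.9 yz 0.006 F [ 0.6  0.6 -0.4] M [ 0.02 -0.05  0.01] w 45.6
rows 10 t 12.45 F [ 0.6  0.6 -0.4] w 45.6
1 [0.0057, -0.0049, 0.009] [0.04, -0.85, 0.01]
3 [0.006, -0.0049, 0.0088] [0.04, -0.85, 0.01]
5 [0.0062, -0.0048, 0.0086] [0.04, -0.85, 0.01]
7 [0.0065, -0.0048, 0.0084] [0.04, -0.85, 0.01]
9 [0.0067, -0.0048, 0.0082] [0.04, -0.85, 0.01]
```

Request:
send_rows([
  {"offset":[0.0058,-0.0049,0.009],"twist":[0,-0.85,0]},
  {"offset":[0.0058,-0.0049,0.009],"twist":[0,-0.85,0]},
  {"offset":[0.006,-0.0049,0.009],"twist":[0,-0.85,0]},
  {"offset":[0.006,-0.0049,0.009],"twist":[0,-0.85,0]},
  {"offset":[0.006,-0.0049,0.009],"twist":[0,-0.85,0]},
])

```text
t: 12.87
ee_pos: [516.7, 104.9, 296.8]
orientation: [3.099, 0.199, -0.313]
ft_force: [-0.3, 0.5, -0.3]
width: 46.0
```

Request:
send_rows([
  {"offset":[0.0065,-0.0049,0.0085],"twist":[0,-0.85,0]},
  {"offset":[0.0065,-0.0049,0.0085],"twist":[0,-0.85,0]},
  {"offset":[0.0065,-0.0049,0.008],"twist":[0,-0.85,0]},
  {"offset":[0.003,-0.002,0.005],"twist":[0,-0.7,0]},
  {"offset":[0,0,0],"twist":[0,0,0]},
])

```text
t: 13.28
ee_pos: [524.9, 123.1, 252.9]
orientation: [3.077, 0.2, -0.437]
ft_force: [0.5, -0.4, -1.2]
width: 45.7
```

```bash
cat >> h.py <<'E'
def held(y0,zlo,zhi):
    "outline of near (+y) face of the held carton: x(world) range by z"
    im,d=optics.get_image('side');P=cloud('side',d)
    m=((np.abs(P[...,1]-y0)<9)&(P[...,2]>zlo)&(P[...,2]<zhi)&(d>0)&(np.abs(P[...,0]-500)<60)).astype(np.uint8)
    q=P[m>0]
    for zz in range(int(zlo),int(zhi),8):
        w=np.abs(q[:,2]-zz)<3
        if w.sum()>4: print(zz,np.round(np.percentile(q[w,0],[2,98])),np.round(np.median(q[w,1])))
    return im
E
python3 -c "
from h import *
state();held(148,6,130)
"
```

```text
t 13.28 grasp [479.9 115.8  96.4] jawyaw -82.5 tilt -16.0 yz 0.009 F [ 0.5 -0.4 -1.2] M [ 0.09 -0.11  0.03] w 45.7
30 [476. 508.] 141.0
38 [474. 507.] 141.0
46 [471. 508.] 141.0
54 [472. 508.] 142.0
62 [470. 507.] 142.0
70 [473. 508.] 142.0
78 [465. 508.] 143.0
86 [461. 508.] 147.0
94 [464. 507.] 146.0
102 [466. 510.] 147.0
110 [468. 502.] 150.0
118 [470. 490.] 151.0
```

Request:
send_rows([
  {"offset":[0.0013,0,0.0046],"twist":[0,0.2,0]},
  {"offset":[0.0013,0,0.0046],"twist":[0,0,0]},
  {"offset":[0.0013,0,0.0046],"twist":[0,0,0]},
  {"offset":[0.0013,0,0.0046],"twist":[0,0,0]},
  {"offset":[0.0005,0,0.002],"twist":[0,0,0]},
])

```text
t: 13.75
ee_pos: [523.9, 121.6, 231.6]
orientation: [3.078, 0.199, -0.428]
ft_force: [-0.2, -0.5, 0.2]
width: 45.9
```

Request:
send_rows([
  {"offset":[0.0008,0,0.003],"twist":[0,0,0]},
  {"offset":[0.0008,0,0.003],"twist":[0,0,0]},
  {"offset":[0.0005,0,0.002],"twist":[0,0,0]},
  {"offset":[0.0005,0,0.0015],"twist":[0,0,0]},
  {"offset":[0.0003,0,0.001],"twist":[0,0,0]},
])

```text
t: 14.17
ee_pos: [524.4, 121.3, 227.8]
orientation: [3.079, 0.199, -0.432]
ft_force: [-2.4, -0.1, 4.5]
width: 46.2
```

```bash
python3 -c "
from h import *
state();held(144,4,130)
"
```

```text
t 14.17 grasp [480.  114.2  71.1] jawyaw -82.5 tilt -15.8 yz 0.008 F [-2.4 -0.1  4.5] M [0.01 0.33 0.05] w 46.2
4 [471. 507.] 139.0
12 [469. 508.] 139.0
20 [470. 507.] 139.0
28 [469. 508.] 140.0
36 [470. 508.] 139.0
44 [470. 508.] 140.0
52 [473. 508.] 141.0
60 [461. 508.] 144.0
68 [463. 506.] 145.0
76 [466. 506.] 146.0
84 [467. 499.] 148.0
92 [470. 490.] 151.0
```

Request:
send_rows([
  {"offset":[0,0,0],"twist":[0,0,0]},
  {"offset":[0,0,0],"twist":[0,0,0]},
  {"offset":[0,0,0],"twist":[0,0,0]},
  {"offset":[0,0,0],"twist":[0,0,0]},
  {"offset":[0,0,0],"twist":[0,0,0]},
], gripper=0.07)

```text
t: 14.63
ee_pos: [524.7, 121.2, 228.4]
orientation: [3.079, 0.198, -0.429]
ft_force: [0.4, 0.4, -1.2]
width: 69.5
```

Request:
send_rows([
  {"offset":[0,0,-0.015],"twist":[0,0,0]},
  {"offset":[0,0,-0.018],"twist":[0,0,0]},
  {"offset":[0,0,-0.018],"twist":[0,0,0]},
  {"offset":[0,0,-0.018],"twist":[0,0,0]},
  {"offset":[0,0,-0.012],"twist":[0,0,0]},
])

```text
t: 15.05
ee_pos: [545.6, 124.5, 305.0]
orientation: [3.076, 0.198, -0.443]
ft_force: [-0.0, 0.2, 0.1]
width: 69.9
```

```bash
python3 -c "
from h import *
d=optics.get_image('top')[1];P=cloud('top',d)
m=((P[...,2]>115)&(P[...,2]<128)&(abs(P[...,0]-488)<40)&(abs(P[...,1]-116)<40));q=P[m][:,:2].astype(np.float32);print(len(q),cv2.minAreaRect(q) if len(q)>5 else 0)
state()
plan([488.5,115,145],-83,0,5)
held(140,4,140)
"
```

```text
0 0
t 15.1 grasp [501.6 117.4 150.3] jawyaw -82.6 tilt -16.0 yz 0.009 F [1.1 0.6 0.7] M [ 0.04 -0.17  0.01] w 70.2
rows 5 t 15.1 F [1.1 0.6 0.7] w 70.2
0 [-0.0114, 0.0004, 0.0031] [0.11, 3.25, 0.07]
1 [-0.0115, 0.0004, 0.0024] [0.11, 3.25, 0.07]
2 [-0.0116, 0.0005, 0.0018] [0.11, 3.25, 0.07]
3 [-0.0117, 0.0005, 0.0011] [0.11, 3.25, 0.07]
4 [-0.0118, 0.0005, 0.0004] [0.11, 3.25, 0.07]
4 [471. 507.] 140.0
12 [469. 506.] 139.0
20 [471. 507.] 139.0
28 [471. 507.] 139.0
36 [470. 508.] 139.0
44 [470. 506.] 139.0
52 [470. 508.] 139.0
60 [469. 508.] 139.0
68 [469. 507.] 139.0
76 [469. 506.] 139.0
84 [470. 505.] 139.0
92 [470. 506.] 139.0
100 [469. 507.] 139.0
108 [469. 507.] 139.0
116 [469. 497.] 138.0
124 [469. 483.] 135.0
```

Request:
send_rows([
  {"offset":[-0.0106,0.0004,0.003],"twist":[0.1,3.2,0.05]},
  {"offset":[-0.0108,0.0004,0.0024],"twist":[0.1,3.2,0.05]},
  {"offset":[-0.011,0.0005,0.0018],"twist":[0.1,3.2,0.05]},
  {"offset":[-0.011,0.0005,0.0012],"twist":[0.1,3.2,0.05]},
  {"offset":[-0.01,0.0005,0.0005],"twist":[0.1,2.8,0.05]},
])

```text
t: 15.57
ee_pos: [490.9, 115.0, 301.6]
orientation: [3.135, 0.195, -0.004]
ft_force: [0.0, 0.4, 0.4]
width: 70.2
```

Request:
send_rows([
  {"offset":[0,0,0],"twist":[0,0,0]},
  {"offset":[0,0,0],"twist":[0,0,0]},
  {"offset":[0,0,0],"twist":[0,0,0]},
  {"offset":[0,0,0],"twist":[0,0,0]},
  {"offset":[0,0,0],"twist":[0,0,0]},
])

```text
t: 15.98
ee_pos: [488.7, 114.6, 298.9]
orientation: [3.134, 0.195, -0.016]
ft_force: [0.2, 0.1, -1.1]
width: 69.8
```

```bash
python3 -c "
from h import *
state()
plan([491,115.5,66],-83,0,5)
"
```

```text
t 15.98 grasp [487.  114.2 135.9] jawyaw -82.9 tilt -0.6 yz 0.001 F [ 0.2  0.1 -1.1] M [0.05 0.01 0.02] w 69.8
rows 5 t 15.98 F [ 0.2  0.1 -1.1] w 69.8
0 [0.0006, -0.0001, 0.014] [0.01, 0.12, 0.02]
```

Request:
send_rows([
  {"offset":[0.0007,-0.0002,0.012],"twist":[0,0.12,0]},
  {"offset":[0.0007,-0.0002,0.013],"twist":[0,0.12,0]},
  {"offset":[0.0007,-0.0002,0.013],"twist":[0,0.12,0]},
  {"offset":[0.0007,-0.0002,0.013],"twist":[0,0.12,0]},
  {"offset":[0.0007,0,0.008],"twist":[0,0.1,0]},
])

```text
t: 16.4
ee_pos: [496.2, 116.5, 239.3]
orientation: [3.135, 0.195, 0.008]
ft_force: [-0.5, -0.3, 0.6]
width: 69.8
```

Request:
send_rows([
  {"offset":[0,0,0.0025],"twist":[0,0,0]},
  {"offset":[0,0,0.0025],"twist":[0,0,0]},
  {"offset":[0,0,0.002],"twist":[0,0,0]},
  {"offset":[0,0,0.001],"twist":[0,0,0]},
  {"offset":[0,0,0],"twist":[0,0,0]},
])

```text
t: 16.82
ee_pos: [497.4, 116.7, 229.6]
orientation: [3.135, 0.195, 0.004]
ft_force: [-0.2, -0.5, -0.2]
width: 70.2
```

```bash
python3 -c "
from h import *
state()
plan([491,115.5,61.5],-83,0,5)
"
```

```text
t 16.82 grasp [497.8 116.6  66.6] jawyaw -82.9 tilt 0.2 yz 0.001 F [-0.2 -0.5 -0.2] M [ 0.02  0.   -0.01] w 70.2
rows 5 t 16.82 F [-0.2 -0.5 -0.2] w 70.2
0 [-0.0013, 0.0001, 0.001] [0.01, -0.03, 0.02]
```

Request:
send_rows([
  {"offset":[-0.0016,0.0002,0.001],"twist":[0,0,0]},
  {"offset":[-0.0016,0.0002,0.001],"twist":[0,0,0]},
  {"offset":[-0.0016,0.0002,0.001],"twist":[0,0,0]},
  {"offset":[-0.0012,0,0.001],"twist":[0,0,0]},
  {"offset":[0,0,0.0005],"twist":[0,0,0]},
])

```text
t: 17.23
ee_pos: [491.3, 115.3, 226.3]
orientation: [3.135, 0.195, 0.009]
ft_force: [-0.1, -0.1, 1.4]
width: 70.1
```

```bash
python3 -c "
from h import *
state()
"
```

```text
t 17.23 grasp [492.2 115.3  63.3] jawyaw -82.9 tilt 0.3 yz 0.001 F [-0.1 -0.1  1.4] M [0.01 0.02 0.02] w 70.1
```

Light approach so far. One more gentle press, then grip.

Request:
send_rows([
  {"offset":[-0.0003,0,0.001],"twist":[0,0,0]},
  {"offset":[0,0,0.001],"twist":[0,0,0]},
  {"offset":[0,0,0.001],"twist":[0,0,0]},
  {"offset":[0,0,0.0008],"twist":[0,0,0]},
  {"offset":[0,0,0.0005],"twist":[0,0,0]},
])

```text
t: 17.65
ee_pos: [490.9, 115.2, 221.7]
orientation: [3.135, 0.195, 0.009]
ft_force: [0.6, -0.3, -0.1]
width: 69.8
```

Request:
send_rows([
  {"offset":[0,0,0.0003],"twist":[0,0,0]},
  {"offset":[0,0,0.0003],"twist":[0,0,0]},
  {"offset":[0,0,0.0003],"twist":[0,0,0]},
  {"offset":[0,0,0.0003],"twist":[0,0,0]},
  {"offset":[0,0,0.0003],"twist":[0,0,0]},
], gripper=0.03)

```text
t: 18.07
ee_pos: [491.1, 115.3, 220.1]
orientation: [3.135, 0.195, 0.009]
ft_force: [-3.4, -1.1, 9.0]
width: 45.8
```

```bash
python3 -c "
from h import *
state()
"
```

```text
t 18.07 grasp [492.  115.3  57.1] jawyaw -82.9 tilt 0.3 yz 0.0 F [-3.4 -1.1  9. ] M [-0.01  0.36 -0.03] w 45.8
```

Request:
send_rows([
  {"offset":[0,0,-0.026],"twist":[0,0,0]},
  {"offset":[0,0,-0.03],"twist":[0,0,0]},
  {"offset":[0,0,-0.03],"twist":[0,0,0]},
  {"offset":[0,0,-0.03],"twist":[0,0,0]},
  {"offset":[0,0,-0.025],"twist":[0,0,0]},
])

```text
t: 18.48
ee_pos: [488.2, 114.8, 360.0]
orientation: [3.133, 0.194, -0.015]
ft_force: [0.4, 0.2, -1.0]
width: 46.0
```

```bash
sed -i 's/71\.5\*u/57*u/g' h.py; python3 -c "
from h import *
state()
to(-8.3,0,202,20,10)
"
```

```text
t 18.48 grasp [486.6 114.3 197. ] jawyaw -82.9 tilt -0.6 yz 0.002 F [ 0.4  0.2 -1. ] M [ 0.02 -0.03 -0.02] w 46.0
rows 10 t 18.48 F [ 0.4  0.2 -1. ] w 46.0
0 [0.0, 0.0146, 0.0005] [0.01, 2.06, -0.01]
1 [-0.0, 0.0146, 0.0005] [0.01, 2.06, -0.01]
2 [-0.0, 0.0146, 0.0005] [0.01, 2.06, -0.01]
3 [-0.0, 0.0146, 0.0005] [0.01, 2.06, -0.01]
4 [-0.0001, 0.0146, 0.0005] [0.01, 2.06, -0.01]
5 [-0.0001, 0.0146, 0.0005] [0.01, 2.06, -0.01]
6 [-0.0001, 0.0146, 0.0005] [0.01, 2.06, -0.01]
7 [-0.0001, 0.0146, 0.0005] [0.01, 2.06, -0.01]
8 [-0.0001, 0.0146, 0.0005] [0.01, 2.06, -0.01]
9 [-0.0002, 0.0146, 0.0005] [0.01, 2.06, -0.01]
```

Request:
send_rows([
  {"offset":[0,0.013,-0.001],"twist":[0,2,0]},
  {"offset":[0,0.0146,-0.001],"twist":[0,2,0]},
  {"offset":[0,0.0146,-0.001],"twist":[0,2,0]},
  {"offset":[0,0.0146,-0.001],"twist":[0,2,0]},
  {"offset":[0,0.0146,0],"twist":[0,2,0]},
])

```text
t: 18.9
ee_pos: [498.6, 44.0, 372.1]
orientation: [-3.112, -0.2, -0.289]
ft_force: [0.9, 0.1, -1.0]
width: 46.1
```

```bash
python3 -c "
from h import *
state()
to(-8.3,0,202,20,5)
"
```

```text
t 18.9 grasp [528.3  47.6 211.8] jawyaw -82.7 tilt 10.5 yz 0.002 F [ 0.9  0.1 -1. ] M [ 0.02  0.02 -0.04] w 46.1
rows 5 t 18.9 F [ 0.9  0.1 -1. ] w 46.1
0 [-0.001, 0.015, 0.0033] [0.01, 1.88, 0.03]
1 [-0.0011, 0.015, 0.0032] [0.01, 1.88, 0.03]
2 [-0.0012, 0.015, 0.0032] [0.01, 1.88, 0.03]
3 [-0.0013, 0.015, 0.0032] [0.01, 1.88, 0.03]
4 [-0.0014, 0.015, 0.0031] [0.01, 1.88, 0.03]
```

Request:
send_rows([
  {"offset":[-0.001,0.014,0.0028],"twist":[0,1.9,0]},
  {"offset":[-0.0011,0.014,0.0028],"twist":[0,1.9,0]},
  {"offset":[-0.0012,0.014,0.0028],"twist":[0,1.9,0]},
  {"offset":[-0.0013,0.014,0.0028],"twist":[0,1.8,0]},
  {"offset":[-0.001,0.007,0.001],"twist":[0,0.8,0]},
])

```text
t: 19.32
ee_pos: [503.5, -22.8, 359.1]
orientation: [-3.072, -0.197, -0.526]
ft_force: [-0.2, -0.6, -0.2]
width: 45.5
```

Request:
send_rows([
  {"offset":[0,0,0],"twist":[0,0,0]},
  {"offset":[0,0,0],"twist":[0,0,0]},
  {"offset":[0,0,0],"twist":[0,0,0]},
  {"offset":[0,0,0],"twist":[0,0,0]},
  {"offset":[0,0,0],"twist":[0,0,0]},
])

```text
t: 19.73
ee_pos: [502.7, -23.1, 358.6]
orientation: [-3.073, -0.194, -0.521]
ft_force: [-0.2, -0.1, -0.6]
width: 45.8
```

```bash
cat >> h.py <<'E'
def carton(zlo=129):
    "held carton in the tray's X-z plane, from its near face: fits left and right side lines"
    im,d=optics.get_image('side');P=cloud('side',d);X=(P[...,:2]-PL)@EX;Y=(P[...,:2]-PL)@EY;z=P[...,2]
    m=((np.abs(Y+22)<10)&(z>zlo)&(z<260)&(d>0)&(np.abs(X)<90))
    hsv=cv2.cvtColor(im,cv2.COLOR_BGR2HSV);m&=~((hsv[...,1]>110)&((hsv[...,0]<15)|(hsv[...,0]>165)))
    for zz in range(int(zlo)+2,200,6):
        w=m&(np.abs(z-zz)<3)
        if w.sum()>4: print(zz,np.round(np.percentile(X[w],[2,98]),1),end='; ')
    row=(np.abs(Y+22)<7)
    for zz in (40,70,100,118):
        w=row&(np.abs(z-zz)<4);x=X[w];f=x[(x<-5)&(x>-60)];b=x[(x>-12)&(x<70)]
        print('\nz',zz,'front2 edge',np.round(np.percentile(f,99),1) if len(f) else '-','back1 edge',np.round(np.percentile(b,2),1) if len(b) else '-',end='')
    print();return im
E
python3 -c "
from h import *
state();tray();carton()
to(-8.3,0,183.5,20,5)
"
```

```text
t 19.73 grasp [556.1 -16.8 204.7] jawyaw -82.8 tilt 19.1 yz 0.003 F [-0.2 -0.1 -0.6] M [0.08 0.18 0.03] w 45.8
TRAY grasp [ -3.6  -7.4 204.7] low [ -3.5  -7.3 144.3] other [-41.2  -7.3 157.5]
149 [-21.4  -4.7]; 155 [-31.3   0.2]; 161 [-37.8   2.2]; 167 [-34.5   3.5]; 173 [-33.9   5.1]; 179 [-32.5   8.8]; 185 [-30.9   8.9]; 191 [-28.5  10.4]; 197 [-23.5  15.1]; 
z 40 front2 edge -5.4 back1 edge -5.4
z 70 front2 edge -5.5 back1 edge -3.5
z 100 front2 edge -5.5 back1 edge -5.6
z 118 front2 edge -5.5 back1 edge -5.2
rows 5 t 19.78 F [-0.5 -0.6 -0.5] w 45.7
0 [-0.0009, 0.0016, 0.0043] [0.03, 0.15, 0.01]
```

Request:
send_rows([
  {"offset":[-0.0005,0.0018,0.003],"twist":[0,0.2,0]},
  {"offset":[-0.0005,0.0018,0.003],"twist":[0,0.2,0]},
  {"offset":[-0.0005,0.0018,0.003],"twist":[0,0.2,0]},
  {"offset":[-0.0005,0.0012,0.003],"twist":[0,0.2,0]},
  {"offset":[0,0,0],"twist":[0,0,0]},
])

```text
t: 20.2
ee_pos: [506.2, -28.8, 345.6]
orientation: [-3.067, -0.197, -0.545]
ft_force: [-1.1, 0.2, -0.2]
width: 45.9
```

```bash
python3 -c "
from h import *
state();tray()
to(-8.3,0,184.5,20,5)
"
```

```text
t 20.2 grasp [562.  -22.1 192.6] jawyaw -82.7 tilt 20.0 yz 0.003 F [-1.1  0.2 -0.2] M [ 0.01  0.19 -0.03] w 45.9
TRAY grasp [ -8.7  -1.5 192.6] low [ -9.6  -1.3 132.2] other [-47.1  -1.4 146. ]
rows 5 t 20.2 F [-1.1  0.2 -0.2] w 45.9
0 [-0.0005, 0.0003, 0.0015] [0.02, -0.03, 0.04]
```

Request:
send_rows([
  {"offset":[-0.0011,0.0004,0.002],"twist":[0,0,0]},
  {"offset":[-0.0011,0.0004,0.002],"twist":[0,0,0]},
  {"offset":[-0.0011,0.0004,0.002],"twist":[0,0,0]},
  {"offset":[-0.0011,0,0.002],"twist":[0,0,0]},
  {"offset":[0,0,0],"twist":[0,0,0]},
])

```text
t: 20.62
ee_pos: [505.3, -30.7, 335.5]
orientation: [-3.068, -0.196, -0.547]
ft_force: [0.3, -0.5, -0.4]
width: 46.1
```

```bash
python3 -c "
from h import *
state();tray()
"
```

```text
t 20.62 grasp [561.2 -23.9 182.6] jawyaw -82.7 tilt 20.0 yz 0.003 F [ 0.3 -0.5 -0.4] M [ 0.09  0.12 -0.04] w 46.1
TRAY grasp [ -7.7   0.3 182.6] low [ -8.6   0.5 122.2] other [-46.1   0.4 136. ]
```

Request:
send_rows([
  {"offset":[-0.0035,0,-0.0003],"twist":[0,-0.1,0]},
  {"offset":[-0.004,-0.0002,-0.0002],"twist":[0.05,-0.3,0]},
  {"offset":[-0.004,-0.0002,-0.0002],"twist":[0.05,-0.3,0]},
  {"offset":[-0.004,-0.0003,-0.0002],"twist":[0.05,-0.3,0]},
  {"offset":[-0.004,-0.0003,-0.0002],"twist":[0.05,-0.3,0]},
])

```text
t: 21.03
ee_pos: [493.9, -32.3, 336.1]
orientation: [-3.068, -0.193, -0.555]
ft_force: [5.4, 1.8, 0.5]
width: 46.3
```

```bash
python3 -c "
from h import *
state();tray();carton()
"
```

```text
t 21.03 grasp [550.6 -25.9 183.4] jawyaw -82.8 tilt 20.4 yz 0.005 F [5.4 1.8 0.5] M [ 0.31 -0.9   0.04] w 46.3
TRAY grasp [  3.    0.9 183.4] low [  1.8   1.2 123. ] other [-35.7   1.1 137.1]
131 [-24.    3.8]; 137 [-32.5   6.4]; 143 [-32.5   8.6]; 149 [-30.4  10.5]; 155 [-27.9  12.5]; 161 [-25.9  15.4]; 167 [-23.3  17.8]; 173 [-21.4  21.1]; 179 [-18.7  22.3]; 185 [-17.4  24.6]; 191 [-14.7  27.3]; 197 [-12.1  29.5]; 
z 40 front2 edge -20.5 back1 edge 3.8
z 70 front2 edge -20.1 back1 edge 3.9
z 100 front2 edge -20.0 back1 edge 3.3
z 118 front2 edge -21.1 back1 edge 5.9
```

Request:
send_rows([
  {"offset":[-0.005,-0.0003,0.0005],"twist":[0.05,-0.4,0]},
  {"offset":[-0.005,-0.0003,0.0005],"twist":[0.05,-0.4,0]},
  {"offset":[-0.005,-0.0003,0.0005],"twist":[0.05,-0.4,0]},
  {"offset":[-0.005,-0.0003,0.0005],"twist":[0.05,-0.4,0]},
  {"offset":[-0.005,-0.0003,0.0005],"twist":[0.05,-0.4,0]},
])

```text
t: 21.5
ee_pos: [482.9, -34.2, 336.4]
orientation: [-3.07, -0.19, -0.573]
ft_force: [7.2, 3.9, 6.7]
width: 45.9
```

```bash
python3 -c "
from h import *
state();tray();carton()
"
```

```text
t 21.5 grasp [541.3 -28.5 184.4] jawyaw -83.0 tilt 21.0 yz 0.01 F [7.2 3.9 6.7] M [ 0.72 -1.66  0.13] w 45.9
TRAY grasp [ 12.5   2.4 184.4] low [ 10.7   3.  124. ] other [-26.6   3.  138.4]
131 [-17.7  67.8]; 137 [-22.2  15.6]; 143 [-24.1  16.9]; 149 [-21.6  19.2]; 155 [-19.5  21.9]; 161 [-16.9  24. ]; 167 [-14.6  26.6]; 173 [-12.8  28.8]; 179 [-10.5  31.8]; 185 [-7.8 34.2]; 191 [-5.7 36.9]; 197 [-3.9 39.1]; 
z 40 front2 edge -20.2 back1 edge 6.5
z 70 front2 edge -20.2 back1 edge 8.6
z 100 front2 edge -20.4 back1 edge 10.6
z 118 front2 edge -20.1 back1 edge 14.0
```

Request:
send_rows([
  {"offset":[-0.0028,-0.0008,0.003],"twist":[0.1,-0.4,0]},
  {"offset":[-0.0028,-0.0008,0.003],"twist":[0.1,-0.4,0]},
  {"offset":[-0.0028,-0.0008,0.003],"twist":[0.1,-0.4,0]},
  {"offset":[-0.0028,-0.0008,0.003],"twist":[0.1,-0.4,0]},
  {"offset":[-0.0028,-0.0008,0.003],"twist":[0.1,-0.4,0]},
])

```text
t: 21.97
ee_pos: [484.9, -32.4, 327.7]
orientation: [-3.071, -0.191, -0.581]
ft_force: [6.2, -0.2, 6.8]
width: 45.9
```

```bash
python3 -c "
from h import *
state();tray();carton()
"
```

```text
t 21.97 grasp [544.  -27.  175.9] jawyaw -83.0 tilt 21.3 yz 0.012 F [ 6.2 -0.2  6.8] M [ 0.16 -1.28  0.05] w 45.9
TRAY grasp [  9.7   1.2 175.9] low [  7.5   2.  115.5] other [-29.7   1.9 130.1]
131 [-26.7  61.4]; 137 [-26.2  15.3]; 143 [-23.9  17.7]; 149 [-21.3  19.6]; 155 [-19.5  22.6]; 161 [-15.5  24.5]; 167 [-14.8  27.2]; 173 [-13.1  30. ]; 179 [-8.7 32.1]; 185 [-8.3 34. ]; 191 [-5.9 36.4]; 197 [-3.  37.6]; 
z 40 front2 edge -20.1 back1 edge 6.6
z 70 front2 edge -20.1 back1 edge 8.6
z 100 front2 edge -20.4 back1 edge 13.0
z 118 front2 edge -6.8 back1 edge -4.2
```

Request:
send_rows([
  {"offset":[-0.005,-0.0005,-0.0008],"twist":[0.1,-0.5,0]},
  {"offset":[-0.005,-0.0005,-0.0008],"twist":[0.1,-0.5,0]},
  {"offset":[-0.005,-0.0005,-0.0005],"twist":[0.1,-0.5,0]},
  {"offset":[-0.005,-0.0005,0],"twist":[0.1,-0.5,0]},
  {"offset":[-0.005,-0.0005,0],"twist":[0.1,-0.5,0]},
])

```text
t: 22.43
ee_pos: [471.3, -34.0, 329.7]
orientation: [-3.074, -0.192, -0.573]
ft_force: [7.5, 1.7, 6.0]
width: 45.8
```

```bash
python3 -c "
from h import *
state();tray();carton()
"
```

```text
t 22.43 grasp [529.7 -28.9 177.6] jawyaw -83.0 tilt 21.0 yz 0.014 F [7.5 1.7 6. ] M [ 0.41 -1.58  0.07] w 45.8
TRAY grasp [ 24.1   1.3 177.6] low [ 22.3   2.2 117.3] other [-15.    2.1 131.6]
131 [-10.3  78. ]; 137 [-12.3  29. ]; 143 [-9.9 30.9]; 149 [-7.5 35. ]; 155 [-5.9 37. ]; 161 [-3.3 39.2]; 167 [-0.7 42. ]; 173 [ 1.6 43.2]; 179 [ 3.8 45.3]; 185 [ 6.2 47.2]; 191 [ 9.6 50.3]; 197 [10.1 50.4]; 
z 40 front2 edge -20.0 back1 edge 12.0
z 70 front2 edge -20.3 back1 edge 16.4
z 100 front2 edge -20.2 back1 edge 24.4
z 118 front2 edge -20.2 back1 edge 13.6
```

The edge is now past front_2's top, so the opening is wide enough. Next I descend while bringing the carton upright.

Request:
send_rows([
  {"offset":[-0.0015,-0.0004,0.005],"twist":[0.15,-1.0,0]},
  {"offset":[-0.0005,-0.0004,0.0065],"twist":[0.15,-1.4,0]},
  {"offset":[-0.0002,-0.0004,0.007],"twist":[0.15,-1.5,0]},
  {"offset":[-0.0002,-0.0004,0.007],"twist":[0.15,-1.5,0]},
  {"offset":[-0.0002,-0.0004,0.006],"twist":[0.15,-1.5,0]},
])

```text
t: 22.9
ee_pos: [491.5, -32.7, 310.9]
orientation: [-3.097, -0.193, -0.455]
ft_force: [6.6, 0.2, 7.9]
width: 46.0
```

```bash
python3 -c "
from h import *
state();tray();im=carton()
cv2.imwrite('pics/side6.png',cv2.resize(im[110:220,225:365],None,fx=5,fy=5,interpolation=2))
"
```

```text
t 22.9 grasp [538.2 -28.9 154.8] jawyaw -83.0 tilt 16.6 yz 0.013 F [6.6 0.2 7.9] M [ 0.19 -1.31 -0.02] w 46.0
TRAY grasp [ 15.7   2.4 154.8] low [18.5  3.1 94.4] other [-19.8   3.1 105.9]
131 [-10.5  80.5]; 137 [-6.7 30.8]; 143 [-7.9 32.9]; 149 [-5.7 35. ]; 155 [-3.4 36.1]; 161 [-0.3 38.9]; 167 [-0.9 40. ]; 173 [ 1.  40.7]; 179 [ 2.6 38. ]; 
z 40 front2 edge -20.4 back1 edge 11.6
z 70 front2 edge -20.2 back1 edge 18.7
z 100 front2 edge -6.5 back1 edge -4.1
z 118 front2 edge -5.5 back1 edge -10.1
```

View pics/side6.png

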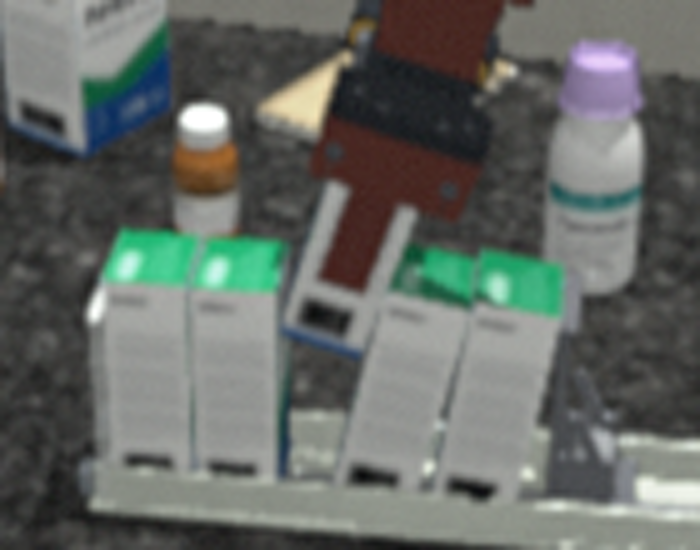

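It is well inside: the carton sits between front_2 and back_1, and the two back cartons lean about 13° against the follower. Continuing down and upright.

Request:
send_rows([
  {"offset":[-0.0005,-0.0007,0.007],"twist":[0.15,-1.4,0]},
  {"offset":[-0.0003,-0.0007,0.008],"twist":[0.15,-1.7,0]},
  {"offset":[-0.0003,-0.0007,0.008],"twist":[0.15,-1.7,0]},
  {"offset":[-0.0003,-0.0007,0.008],"twist":[0.15,-1.7,0]},
  {"offset":[-0.0003,-0.0007,0.007],"twist":[0.15,-1.7,0]},
])

```text
t: 23.37
ee_pos: [514.2, -29.5, 283.8]
orientation: [-3.12, -0.196, -0.301]
ft_force: [9.4, 1.0, 12.3]
width: 45.6
```

```bash
python3 -c "
from h import *
state();tray();im=carton()
"
```

```text
t 23.37 grasp [545.3 -27.4 123.8] jawyaw -82.9 tilt 11.0 yz 0.011 F [ 9.4  1.  12.3] M [ 0.38 -2.4   0.11] w 45.6
TRAY grasp [  8.5   1.8 123.8] low [17.3  2.4 64. ] other [-22.    2.4  71.7]
131 [-10.   83.2]; 137 [-7.6 30.2]; 143 [-7.7 32.3]; 149 [-5.5  1.2]; 
z 40 front2 edge -22.1 back1 edge 13.7
z 70 front2 edge -5.3 back1 edge -8.2
z 100 front2 edge -5.4 back1 edge -10.1
z 118 front2 edge -5.6 back1 edge -10.2
```

Request:
send_rows([
  {"offset":[-0.001,-0.0007,0.008],"twist":[0.15,-1.4,0]},
  {"offset":[-0.001,-0.0007,0.0085],"twist":[0.15,-1.6,0]},
  {"offset":[-0.001,-0.0007,0.0085],"twist":[0.15,-1.6,0]},
  {"offset":[-0.001,-0.0007,0.0085],"twist":[0.15,-1.6,0]},
  {"offset":[-0.001,-0.0007,0.007],"twist":[0.15,-1.6,0]},
])

```text
t: 23.83
ee_pos: [533.1, -26.9, 254.3]
orientation: [3.129, 0.198, 0.167]
ft_force: [8.8, 1.4, 9.8]
width: 46.1
```

```bash
python3 -c "
from h import *
state();tray();im=carton(20)
"
```

```text
t 23.83 grasp [550.4 -26.2  92.2] jawyaw -82.8 tilt 6.1 yz 0.009 F [8.8 1.4 9.8] M [ 0.25 -1.79  0.08] w 46.1
TRAY grasp [ 3.2  1.2 92.2] low [17.1  1.7 33.4] other [-22.7   1.7  37.7]
22 [-85.3  86.5]; 28 [-86.5  86.1]; 34 [-87.3  84.3]; 40 [-84.   85.7]; 46 [-86.   87.3]; 52 [-85.9  84.5]; 58 [-85.1  86.5]; 64 [-84.6  86.7]; 70 [-87.8  84.2]; 76 [-85.5  86.3]; 82 [-87.   87.4]; 88 [-84.3  85.1]; 94 [-87.1  87.1]; 100 [-85.8  84.3]; 106 [-86.   86.9]; 112 [-87.5  86. ]; 118 [-87.3  85.7]; 124 [-87.4  87.6]; 130 [-68.7  87.9]; 172 [35. 44.]; 
z 40 front2 edge -5.1 back1 edge -8.2
z 70 front2 edge -8.8 back1 edge -8.4
z 100 front2 edge -9.8 back1 edge -9.9
z 118 front2 edge -12.3 back1 edge 37.0
```

Request:
send_rows([
  {"offset":[-0.0012,-0.0006,0.005],"twist":[0.15,-1.3,0]},
  {"offset":[-0.0012,-0.0006,0.005],"twist":[0.15,-1.4,0]},
  {"offset":[-0.0012,-0.0006,0.005],"twist":[0.15,-1.4,0]},
  {"offset":[-0.0012,-0.0006,0.005],"twist":[0.15,-1.4,0]},
  {"offset":[-0.0012,-0.0006,0.004],"twist":[0.15,-1.2,0]},
])

```text
t: 24.3
ee_pos: [547.2, -25.1, 240.8]
orientation: [3.131, 0.198, 0.064]
ft_force: [7.9, 0.6, 8.4]
width: 45.7
```

```bash
python3 -c "
from h import *
state();tray();im,d=optics.get_image('side')
cv2.imwrite('pics/side7.png',cv2.resize(im[110:220,225:365],None,fx=5,fy=5,interpolation=2))
"
```

```text
t 24.3 grasp [554.  -25.3  77.9] jawyaw -82.8 tilt 2.4 yz 0.006 F [7.9 0.6 8.4] M [ 0.1  -1.32  0.01] w 45.7
TRAY grasp [-0.4  0.7 77.9] low [17.3  1.1 20.2] other [-22.7   1.1  21.8]
```

View pics/side7.png

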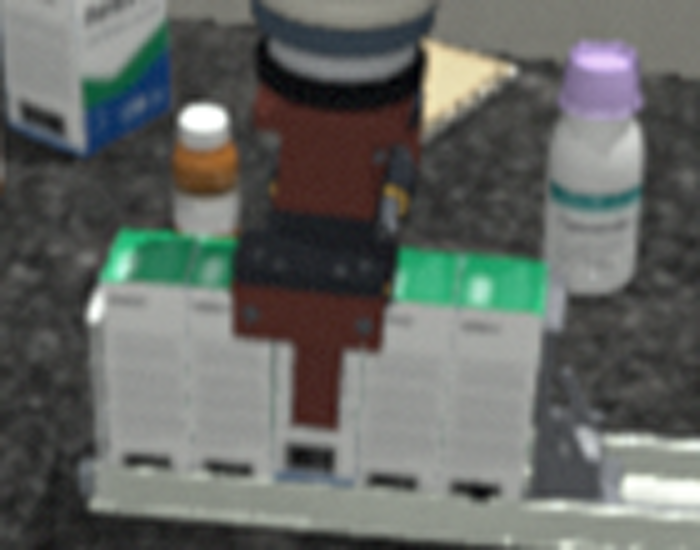

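Nearly home: the row is upright and the carton stands about 16 mm above the floor. Pressing on down.

Request:
send_rows([
  {"offset":[-0.001,-0.0004,0.004],"twist":[0.1,-0.8,0]},
  {"offset":[-0.001,-0.0004,0.004],"twist":[0.1,-0.8,0]},
  {"offset":[-0.001,-0.0004,0.004],"twist":[0.1,-0.7,0]},
  {"offset":[-0.001,-0.0004,0.004],"twist":[0.1,-0.6,0]},
  {"offset":[-0.001,-0.0004,0.003],"twist":[0.1,-0.5,0]},
])

```text
t: 24.77
ee_pos: [553.7, -24.2, 230.3]
orientation: [3.132, 0.199, 0.018]
ft_force: [4.3, -0.3, 9.1]
width: 46.3
```

```bash
python3 -c "
from h import *
state();tray()"
```

```text
t 24.77 grasp [555.6 -24.6  67.3] jawyaw -82.7 tilt 0.7 yz 0.004 F [ 4.3 -0.3  9.1] M [-0.13 -0.3  -0.05] w 46.3
TRAY grasp [-2.1  0.3 67.3] low [17.2  0.5 10.1] other [-22.8   0.4  10.6]
```

Request:
send_rows([
  {"offset":[-0.0006,-0.0002,0.003],"twist":[0.05,-0.3,0]},
  {"offset":[-0.0006,-0.0002,0.003],"twist":[0.05,-0.3,0]},
  {"offset":[-0.0006,0,0.003],"twist":[0.05,-0.3,0]},
  {"offset":[-0.0006,0,0.0025],"twist":[0.05,-0.3,0]},
  {"offset":[-0.0006,0,0.0025],"twist":[0.05,-0.2,0]},
])

```text
t: 25.18
ee_pos: [556.0, -24.5, 224.0]
orientation: [3.134, 0.199, 0.001]
ft_force: [-9.9, 1.4, 38.9]
width: 46.0
```

```bash
python3 -c "
from h import *
state();tray()"
```

```text
t 25.18 grasp [556.1 -24.8  61. ] jawyaw -82.7 tilt 0.1 yz 0.002 F [-9.9  1.4 38.9] M [0.55 1.08 0.14] w 46.0
TRAY grasp [-2.6  0.5 61. ] low [17.4  0.7  4. ] other [-22.6   0.6   4. ]
```

Floor reached: computed bottom z is 4.0 mm and the force jumped. Relax, release, and rise.

Request:
send_rows([
  {"offset":[0,0,-0.0003],"twist":[0,0,0]},
  {"offset":[0,0,0],"twist":[0,0,0]},
  {"offset":[0,0,0],"twist":[0,0,0]},
  {"offset":[0,0,0],"twist":[0,0,0]},
  {"offset":[0,0,0],"twist":[0,0,0]},
])

```text
t: 25.6
ee_pos: [555.9, -24.5, 225.4]
orientation: [3.133, 0.199, 0.003]
ft_force: [0.8, 0.3, 1.2]
width: 46.0
```

Request:
send_rows([
  {"offset":[0,0,0],"twist":[0,0,0]},
  {"offset":[0,0,0],"twist":[0,0,0]},
  {"offset":[0,0,0],"twist":[0,0,0]},
  {"offset":[0,0,0],"twist":[0,0,0]},
  {"offset":[0,0,0],"twist":[0,0,0]},
], gripper=0.064)

```text
t: 26.02
ee_pos: [554.6, -24.6, 224.0]
orientation: [3.134, 0.199, -0.005]
ft_force: [-0.0, -0.0, 1.1]
width: 63.8
```

```bash
python3 -c "
from h import *
state();tray()"
```

```text
t 26.02 grasp [554.1 -24.9  61. ] jawyaw -82.7 tilt -0.2 yz 0.001 F [-0.  -0.   1.1] M [-0.02 -0.09  0.02] w 63.8
TRAY grasp [-0.6  0.4 61. ] low [19.6  0.5  4.1] other [-20.4   0.4   4. ]
```

Request:
send_rows([
  {"offset":[0,0,-0.01],"twist":[0,0,0]},
  {"offset":[0,0,-0.02],"twist":[0,0,0]},
  {"offset":[0,0,-0.025],"twist":[0,0,0]},
  {"offset":[0,0,-0.03],"twist":[0,0,0]},
  {"offset":[0,0,-0.03],"twist":[0,0,0]},
])

```text
t: 26.43
ee_pos: [552.4, -24.3, 338.2]
orientation: [-3.135, -0.2, 0.029]
ft_force: [1.4, -0.3, 0.0]
width: 63.8
```

Request:
send_rows([
  {"offset":[-0.02,0,-0.03],"twist":[0,0,0]},
  {"offset":[-0.03,0,-0.02],"twist":[0,0,0]},
  {"offset":[-0.03,0,-0.02],"twist":[0,0,0]},
  {"offset":[-0.03,0,0],"twist":[0,0,0]},
  {"offset":[0,0,0],"twist":[0,0,0]},
])

```text
t: 26.85
ee_pos: [441.9, -38.3, 422.5]
orientation: [3.133, 0.201, -0.006]
ft_force: [-0.7, 0.5, -1.6]
width: 64.0
```

Request:
send_rows([
  {"offset":[0,-0.03,0],"twist":[0,0,0]},
  {"offset":[0,-0.03,0],"twist":[0,0,0]},
  {"offset":[0,-0.03,0],"twist":[0,0,0]},
  {"offset":[0,-0.03,0],"twist":[0,0,0]},
  {"offset":[0,-0.03,0],"twist":[0,0,0]},
])

```text
t: 27.27
ee_pos: [421.6, 110.9, 427.2]
orientation: [3.133, 0.183, 0.008]
ft_force: [1.2, 0.2, -0.0]
width: 63.8
```

```bash
python3 -c "
from h import *
state()
im,d=optics.get_image('side');cv2.imwrite('pics/side8.png',cv2.resize(im[110:220,225:365],None,fx=5,fy=5,interpolation=2))
t,D=optics.get_image('top');P=cloud('top',D)
X=(P[...,:2]-PL)@EX;Y=(P[...,:2]-PL)@EY;m=(np.abs(Y)<18)&(np.abs(X)<115)&(D>0)&(P[...,2]>90)
for lo in range(-100,100,20):
  w=m&(X>=lo)&(X<lo+20);q=P[w][:,2];print(lo,w.sum(),np.round(np.percentile(q,[10,50,90]),1) if len(q) else '')
s=cloud('side',d);Xs=(s[...,:2]-PL)@EX;Ys=(s[...,:2]-PL)@EY
w=(np.abs(Xs)<110)&(np.abs(Ys+22)<8)
for z in(45,80,115):
  v=w&(np.abs(s[...,2]-z)<4);print(z,'gaps',np.round(np.percentile(Xs[v],[1,99]),1),'nearY',[np.round(np.median(Ys[v&(np.abs(Xs-c)<14)]),1) for c in(-80,-40,0,40,80)])
for c,old in(('syrup',(462.7,-261.7)),):
  w=(P[...,2]>125)&(P[...,2]<140)&(abs(P[...,0]-462)<50)&(abs(P[...,1]+262)<50);print(cv2.minAreaRect(P[w][:,:2].astype(np.float32)))
"
```

```text
t 27.27 grasp [422.5 110.4 264.2] jawyaw -83.3 tilt 0.3 yz 0.004 F [ 1.2  0.2 -0. ] M [ 0.07 -0.01  0.01] w 63.8
-100 157 [123.6 125.1 127. ]
-80 156 [123.1 125.  127.1]
-60 159 [123.6 125.4 127.2]
-40 159 [123.5 125.7 127.1]
-20 161 [125.2 126.7 128.7]
0 163 [124.2 126.6 128.5]
20 164 [123.5 125.3 127.2]
40 165 [123.8 125.6 127.3]
60 167 [123.5 125.6 127.3]
80 168 [123.4 125.5 127.5]
45 gaps [-102.2  105.2] nearY [np.float64(-19.9), np.float64(-19.9), np.float64(-23.6), np.float64(-20.1), np.float64(-21.3)]
80 gaps [-103.5  101.4] nearY [np.float64(-20.6), np.float64(-20.4), np.float64(-23.7), np.float64(-20.0), np.float64(-21.2)]
115 gaps [-104.5  102.1] nearY [np.float64(-20.2), np.float64(-20.4), np.float64(-24.0), np.float64(-20.2), np.float64(-21.0)]
((462.87359619140625, -262.1089782714844), (36.44023895263672, 37.994022369384766), 40.5333137512207)
```

View pics/side8.png

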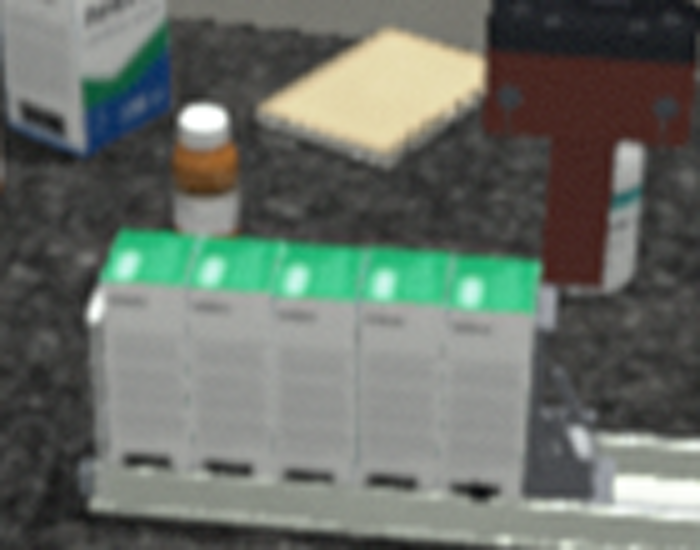

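The carton is third in the row, level with the others. By depth its top is only about 1.2 mm above its neighbours' (3.5 mm allowed), and the syrup is unmoved. The arm is clear of everything, so I'm handing in.

```bash
python3 -c "
from h import *
t,D=optics.get_image('top');P=cloud('top',D)
X=(P[...,:2]-PL)@EX;Y=(P[...,:2]-PL)@EY
w=(np.abs(X)<14)&(np.abs(Y)<18)&(P[...,2]>100);print('top z',np.median(P[w][:,2]),'slopes',np.linalg.lstsq(np.c_[X[w],Y[w],np.ones(w.sum())],P[w][:,2],rcond=None)[0])
print(ctrl.get_obs()['t'],ctrl.close_job())"
```

```text
top z 126.59768112540655 slopes [5.30801793e-03 5.55252113e-03 1.26648350e+02]
the job is handed in; nothing more can be done
27.4167 None
```

The loose carton is filed third in the row, pressed down to the tray floor and released. The job was handed in at 27.4 s of the 54 s allowed, with no verdict reported.

**What I did:** On the first try the carton slowly turned in the fingers while pushing the gap open. I backed out, stood it on the free worktop and gripped it again lower down, with its top against the gripper body. The second try opened the gap at about 20° of lean, and I brought the carton upright as it went down.

**Last checks:**
- **Carton:** It is upright, with its top sloping about 0.005 rad. Its top measures about 1.2 mm higher than its neighbours' (3.5 mm allowed). It probably rose when I eased off just before release, and I did not press it again.
- **Sideways position:** The side camera shows it about 3.5 mm off from its neighbours across the tray, while the arm's own reading put it within 0.5 mm. Both are inside the 7 mm limit.
- **Row:** All five stand upright in order. The row spans about 200 mm, which agrees with the follower being back about 24 mm. The two back cartons leaned about 13° while the carton went in and then stood up again.
- **Forces:** The highest reading was 39 N at the wrist when the carton met the floor. I could not measure the force between cartons directly.
- **Bottles and pot:** The lilac-capped bottle is within 0.5 mm of where it started. The amber bottle showed no visible change in the last picture. I did not re-measure the pot, but the arm never went near it.

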